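# Change the sprockets on the planer's feed gearbox

## Robot

A 7-joint arm with a two-finger parallel gripper is mounted at the origin on the work surface. World frame = base frame: x ahead of the robot, y to its left, z up, the work surface at z = 0. Lengths are in m, angles in rad, forces in N, time in s.
With the tool pointing down it reaches from about 0.425 to 0.925 m from the base axis. Payload 6.8 kg.
Tool frame: the origin (TCP) lies on the front face of the gripper's body, between the roots of the fingers; the fingertips stand 73 mm ahead of it and the grasp point (between the pads) lies 54 mm ahead of it; z points along the fingers, y is the line along which they close (so a half turn about z gives the same grasp; the last joint's range is limited). The gripper opens to 85 mm and grips with 20 to 120 N. Pads are 22 mm wide; open, the fingers measure 114 mm over their backs; the gripper's body (76 mm by 85 mm) begins 54 mm behind the grasp point. The pads swing forward as they close: fully open they stand 13 mm farther back than shut.
Start: joints at [0.995, 0.477, 0.022, 1.555, -0.011, 1.109, -0.083], TCP at [0.304, -0.602, 0.304] pointing down, gripper open.
Joint ranges: [-2.96, 2.96], [-0.34, 2.1], [-1.41, 1.46], [0.24, 2.44], [-1.37, 4.51], [0.17, 1.92], [-2.96, 2.96]. Speed limits (rad/s): [2.39, 2.39, 3.14, 3.14, 3.14, 3.14, 3.14].

## Interface

Orientations are given as a unit quaternion [w, x, y, z].
In Python, from station import bot, optics gives the robot as it stands.
- The arm moves only by the tool drive_tool, never from a script. Its argument "deltas" is a list of rows, each an object with "gripper": the closure in counts, from 0 (fully open) to 255 (shut); "offset": the shift along the tool's x, y, z in units of 1000 mm (1.0 is 1000 mm), a list of three; "angular": the turn, a rotation vector about the tool's x, y, z in units of 45 degrees (1.0 is 45 degrees), a list of three. In form: [{"gripper": gripper, "offset": [dx, dy, dz], "angular": [rx, ry, rz]}, ...]. A call has 1 to 5 rows; each row is the pose to reach, as a shift and turn from the pose commanded when the call began, along the tool's axes at that moment; what a row does not reach only later rows make up. A row lasts 1/10 s, in which the tool goes at most 50 mm and 8.59 degrees, less where a joint would pass 70% of its speed; a pose out of reach is approached as far as the arm can. A call with a number of a shift or a turn outside -1 to 1 is refused whole. A call with a gripper value outside its range is refused whole. The fingers move at their own pace and stop on an object; "grip_force" is the grip in N (left out, the last holds). Time passes only in rows, so rows that repeat a pose let the fingers close. It gives the time, the measured TCP pose, the force, the opening and the grip force at its end, in the units of the state.
- bot.get_obs(): the state, without advancing time (a new reading comes with each control period).
- optics.read_camera(name): name is "side" or "top"; returns the picture (400x640x3 uint8, blue, green, red); there is no depth.
- optics.camera_model(name): a dict with "fx", "fy", "cx", "cy" (pixels), "cam_to_world" (4x4, takes a point from camera to world coordinates). Camera axes: x right, y up, looking along -z (the intrinsics and any distortion apply to the point x, -y, -z); pixel columns grow to the right and rows downward; lengths in m; the calibration is good to about 2 mm. A picture is of the moment at which its call begins. camera_model takes no time and is no camera call.
- bot.hand_in(): hands the job in; it is judged then, once.
The state is a dict: "t": time; "q": joint angles; "joint_vel": joint speeds; "joint_torque": joint torques, N m; "eef_pos": TCP position; "tool_rot": TCP orientation; "contact_force": force on the tool from outside, world axes, zero at the start; "torque": the same for the moment, N m; "gripper_width": opening from 0.0 (shut) to 1.0 (fully open); "grasp_force": force on a finger pad.
Only numpy, scipy, OpenCV 4.12 (cv2) and the standard library are available. Lean on these libraries where they do the work, as an engineer would, in place of code of your own. Each camera call takes 0.05 s, during which the arm holds its last target. There are 200 camera calls.

## Task

Change the sprockets on the planer's feed gearbox: swing the clear guard aside, draw the worn sprockets off the splined shaft and lay each one flat in an empty cell of its own in the wooden tray. Then slide the new sprockets from the bench onto the shaft, boss up, the largest at the bottom and the smallest on top, each turned so that its wide slot meets the shaft's one wide spline and it goes fully home, and at the end swing the guard back over them to its stop. Leave the other things on the bench and in the tray where they are.

Things in the scene. Friction and masses are not known exactly. Their poses are not given: they have to be found in the camera images.
- gearbox: Green cast gearbox fixed on the bench, casing 50 mm high; the splined shaft stands upright out of it. Origin on the bench below the shaft's axis; x points along the casing away from the robot: it reaches 70 mm to the front, 70 mm to each side and 155 mm to the back.
- shoulder (a point): On the axis of the splined shaft, on the face of the shoulder (56 mm across, 56 mm above the bench) on which the lowest sprocket rests. z up; +x points to the shaft's one wide spline. The shaft is fixed and does not turn.
- shaft_top (a point): Centre of the shaft's upper end, 43 mm above the shoulder. The shaft is a core 22 mm across with four splines, one every quarter turn, reaching 16 mm from the axis, with bevelled upper ends: three are 6 mm wide; the fourth, the master spline, is 12 mm wide and points along +x.
- guard (a joint): Swing guard of the gearbox, a clear disc 124 mm across with a steel rim on a flat arm, turning level on a post behind the shaft (away from the robot) with light friction: it stays where it is left. 0: on its stop, over the shaft; it grows as the disc swings counter-clockwise seen from above, toward the robot's right, to 1.9 rad (wide open). The disc lies 116 to 120 mm above the bench.
- guard_knob (a point): Middle of the guard's black upright knob, 22 mm across, 34 mm high (126 to 160 mm above the bench), fixed at the centre of the clear disc, 115 mm from the pivot; it turns with the guard. About 1 N on it, across the arm, moves the guard.
- guard_pivot (a point): The guard's vertical pivot axis, on the post, 120 mm above the bench; the bolt head reaches 133 mm.
- worn_a_mid (a point): Worn sprocket, at the start home on the shaft: steel sprocket 84 mm across, 16 mm thick: toothed plate 7 mm, on it a round boss 44 mm across and 9 mm high to grip. Point: on its axis, 8 mm above its underside; z to the boss side. Its bore has three slots 8 mm wide and one 14 mm wide (toward +x), so 1 mm play each side on the splines. Mass about 300 g.
- worn_b_mid (a point): Second worn sprocket, at the start on the shaft, on the first: steel sprocket 76 mm across, 16 mm thick: toothed plate 7 mm, on it a round boss 44 mm across and 9 mm high to grip. Point: on its axis, 8 mm above its underside; z to the boss side. Its bore has three slots 8 mm wide and one 14 mm wide (toward +x), so 1 mm play each side on the splines. Mass about 260 g.
- worn_c_mid (a point): Third worn sprocket, at the start on the shaft, on the second; may be absent: steel sprocket 68 mm across, 16 mm thick: toothed plate 7 mm, on it a round boss 44 mm across and 9 mm high to grip. Point: on its axis, 8 mm above its underside; z to the boss side. Its bore has three slots 8 mm wide and one 14 mm wide (toward +x), so 1 mm play each side on the splines. Mass about 220 g.
- big_mid (a point): Largest new sprocket, on the bench to the robot's right; may be absent: steel sprocket 104 mm across, 16 mm thick: toothed plate 7 mm, on it a round boss 44 mm across and 9 mm high to grip. Point: on its axis, 8 mm above its underside; z to the boss side. Its bore has three slots 8 mm wide and one 14 mm wide (toward +x), so 1 mm play each side on the splines. Mass about 420 g.
- middle_mid (a point): Middle new sprocket, on the bench to the robot's right; may be absent: steel sprocket 88 mm across, 16 mm thick: toothed plate 7 mm, on it a round boss 44 mm across and 9 mm high to grip. Point: on its axis, 8 mm above its underside; z to the boss side. Its bore has three slots 8 mm wide and one 14 mm wide (toward +x), so 1 mm play each side on the splines. Mass about 320 g.
- small_mid (a point): Smallest new sprocket, on the bench to the robot's right; may be absent: steel sprocket 72 mm across, 16 mm thick: toothed plate 7 mm, on it a round boss 44 mm across and 9 mm high to grip. Point: on its axis, 8 mm above its underside; z to the boss side. Its bore has three slots 8 mm wide and one 14 mm wide (toward +x), so 1 mm play each side on the splines. Mass about 240 g.
- cell0 (a point): Centre of the floor of one of the four cells of the fixed wooden tray to the robot's left. Each cell is 96 mm square inside, its sides along this point's x and y; the floor is 8 mm above the bench, the dividers stand 24 mm and the outer walls 28 mm above the floor, all 8 mm thick. One of the four cells is already occupied.
- cell1 (a point): Centre of the floor of one of the four cells of the fixed wooden tray to the robot's left. Each cell is 96 mm square inside, its sides along this point's x and y; the floor is 8 mm above the bench, the dividers stand 24 mm and the outer walls 28 mm above the floor, all 8 mm thick. One of the four cells is already occupied.
- cell2 (a point): Centre of the floor of one of the four cells of the fixed wooden tray to the robot's left. Each cell is 96 mm square inside, its sides along this point's x and y; the floor is 8 mm above the bench, the dividers stand 24 mm and the outer walls 28 mm above the floor, all 8 mm thick. One of the four cells is already occupied.
- cell3 (a point): Centre of the floor of one of the four cells of the fixed wooden tray to the robot's left. Each cell is 96 mm square inside, its sides along this point's x and y; the floor is 8 mm above the bench, the dividers stand 24 mm and the outer walls 28 mm above the floor, all 8 mm thick. One of the four cells is already occupied.
- bearing_c (a point): Centre of a ball bearing, 62 mm across and 18 mm high, in a tray cell; may be absent.
- tin_c (a point): Centre of a small tin, 56 mm across and 42 mm high, in a tray cell; may be absent.
- finial_c (a point): Centre of a turned wooden finial, 52 mm across and 47 mm high, in a tray cell; may be absent.
- tape_c (a point): Centre of a roll of tape, 64 mm across and 22 mm high, in a tray cell; may be absent.
- gouge: Carving gouge, 230 mm long, lying on the bench; not to be disturbed.
- brush: Brush, 180 mm long, on the bench; may be absent; not to be disturbed.
- offcut: Wooden offcut 110 x 65 x 32 mm; not to be disturbed.
- oil: Oil bottle, 56 mm across and 140 mm high, standing; not to be disturbed.
Mind the look-alikes: they are no part of the job. Leave any orange or yellow look-alike of the part that bears big_mid alone.

How it is judged:
On the way, in this order (a step that is already met when the one before it is completed fails the run):
1. the guard is swung aside (value of joint guard above 1 rad), for 0.2 s.
2. the worn sprockets are off the shaft (horizontal distance between each of worn_a_mid, worn_b_mid, worn_c_mid and shoulder above 0.06 m), for 0.2 s.
3. the new sprockets are all home on the shaft, largest lowest (horizontal distance between each of big_mid, middle_mid, small_mid and shoulder below 0.003 m and angle between each of big_mid, middle_mid, small_mid's own z axis and vertical below 0.07 rad and z of big_mid in the frame of shoulder between 0.005 and 0.011 m and (z of middle_mid in the frame of shoulder between 0.005 and 0.011 m or z of middle_mid in the frame of shoulder between 0.021 and 0.027 m) and (z of small_mid in the frame of shoulder between 0.021 and 0.027 m or z of small_mid in the frame of shoulder between 0.037 and 0.043 m) and z of each of middle_mid, small_mid in the frame of big_mid above 0.01 m and z of small_mid in the frame of middle_mid above 0.01 m), for 0.3 s.
At the end, for the whole second after the job is handed in: New sprockets stacked on the shaft from the shoulder up, larger below smaller, level, each within 3 mm of its height and of the axis. Each worn sprocket flat on the floor of its own tray cell, within 15 mm of its centre each way. Guard within 0.1 rad of its stop. All at rest (all of step 3 and angle between each of worn_a_mid, worn_b_mid, worn_c_mid's own z axis and vertical below 0.1 rad and ((x of worn_a_mid in the frame of cell0 between -0.015 and 0.015 m and y of worn_a_mid in the frame of cell0 between -0.015 and 0.015 m and z of worn_a_mid in the frame of cell0 between 0.004 and 0.012 m) or (x of worn_a_mid in the frame of cell1 between -0.015 and 0.015 m and y of worn_a_mid in the frame of cell1 between -0.015 and 0.015 m and z of worn_a_mid in the frame of cell1 between 0.004 and 0.012 m) or (x of worn_a_mid in the frame of cell2 between -0.015 and 0.015 m and y of worn_a_mid in the frame of cell2 between -0.015 and 0.015 m and z of worn_a_mid in the frame of cell2 between 0.004 and 0.012 m) or (x of worn_a_mid in the frame of cell3 between -0.015 and 0.015 m and y of worn_a_mid in the frame of cell3 between -0.015 and 0.015 m and z of worn_a_mid in the frame of cell3 between 0.004 and 0.012 m)) and ((x of worn_b_mid in the frame of cell0 between -0.015 and 0.015 m and y of worn_b_mid in the frame of cell0 between -0.015 and 0.015 m and z of worn_b_mid in the frame of cell0 between 0.004 and 0.012 m) or (x of worn_b_mid in the frame of cell1 between -0.015 and 0.015 m and y of worn_b_mid in the frame of cell1 between -0.015 and 0.015 m and z of worn_b_mid in the frame of cell1 between 0.004 and 0.012 m) or (x of worn_b_mid in the frame of cell2 between -0.015 and 0.015 m and y of worn_b_mid in the frame of cell2 between -0.015 and 0.015 m and z of worn_b_mid in the frame of cell2 between 0.004 and 0.012 m) or (x of worn_b_mid in the frame of cell3 between -0.015 and 0.015 m and y of worn_b_mid in the frame of cell3 between -0.015 and 0.015 m and z of worn_b_mid in the frame of cell3 between 0.004 and 0.012 m)) and ((x of worn_c_mid in the frame of cell0 between -0.015 and 0.015 m and y of worn_c_mid in the frame of cell0 between -0.015 and 0.015 m and z of worn_c_mid in the frame of cell0 between 0.004 and 0.012 m) or (x of worn_c_mid in the frame of cell1 between -0.015 and 0.015 m and y of worn_c_mid in the frame of cell1 between -0.015 and 0.015 m and z of worn_c_mid in the frame of cell1 between 0.004 and 0.012 m) or (x of worn_c_mid in the frame of cell2 between -0.015 and 0.015 m and y of worn_c_mid in the frame of cell2 between -0.015 and 0.015 m and z of worn_c_mid in the frame of cell2 between 0.004 and 0.012 m) or (x of worn_c_mid in the frame of cell3 between -0.015 and 0.015 m and y of worn_c_mid in the frame of cell3 between -0.015 and 0.015 m and z of worn_c_mid in the frame of cell3 between 0.004 and 0.012 m)) and value of joint guard below 0.1 rad and linear speed of each of big, middle, small, worn_a, worn_b, worn_c below 0.02 m/s); the robot touches nothing.
It fails at once if something in the tray, or another thing lying on the bench, was moved by more than 4 cm (distance of any of bearing_c, tin_c, finial_c, tape_c, gouge, brush, offcut, oil from where it was at the start of the episode above 0.04 m).
Of bearing, tin, finial, tape only 1 to 1 are there at a start; the rules pass over those that are not, and their reading is None.
Of big, middle, small only 2 to 3 are there at a start; the rules pass over those that are not, and their reading is None.
Of worn_c, brush only 1 to 1 are there at a start; the rules pass over those that are not, and their reading is None.
At some moment in a run one of big, middle, small may be knocked a few centimetres aside while the robot is not near it.
Once in a run the grip may slacken for a moment while it holds something.
It also fails if it takes over 210 s, if anything falls off the work surface, if the arm or the gripper's body presses on something with over 40 N, if the wrist force passes 120 N, or if a joint passes its speed limit or range.

## Working session

There is one attempt and no reset: what is moved stays moved. The work goes in short steps, Python scripts to look and compute and a tool call to move; the robot and the scene stay as the last step left them, time stands still between calls to the robot, and variables do not carry over. Pictures are saved under pics/ and viewed, at most 14 in all, crops included, and the job is handed in when it is done.

Besides the shell and the picture viewer there is one more tool, called as name([rows], argument=value, ...), one row to a line, values as JSON. drive_tool: Moves the arm, as the interface text tells. Its arguments: {"type":"object","properties":{"deltas":{"type":"array"},"grip_force":{"type":"number"}},"required":["deltas"]}

```bash
ls; mkdir -p pics
python3 - <<'E'
from station import bot, optics
import cv2, numpy as np
np.set_printoptions(precision=4,suppress=True)
o=bot.get_obs(); print({k:np.round(v,4) for k,v in o.items()})
for n in("top","side"):
    cv2.imwrite(f"pics/{n}0.png",optics.read_camera(n)); m=optics.camera_model(n); print({k:np.round(v,4) for k,v in m.items()})
E
```

```text
pics
{'t': np.float64(0.0), 'q': array([ 0.9949,  0.4778,  0.0223,  1.5565, -0.0115,  1.1093, -0.0831]), 'joint_vel': array([ 0.0003, -0.0013, -0.0002,  0.0012,  0.0015, -0.0002,  0.0007]), 'joint_torque': array([ -0.0004, -59.6448,   1.6079, -28.1201,   0.0125,   0.0093,
        -0.    ]), 'eef_pos': array([ 0.3042, -0.6021,  0.3029]), 'tool_rot': array([-0.0009,  0.9728,  0.2318, -0.0003]), 'contact_force': array([ 0.327 , -0.1469,  0.7764]), 'torque': array([-0.0208,  0.0057, -0.0479]), 'grasp_force': np.float64(0.0), 'gripper_width': np.float64(1.0003)}
{'fx': np.float64(398.8254), 'fy': np.float64(398.8254), 'cx': np.float64(317.7139), 'cy': np.float64(203.439), 'cam_to_world': array([[ 0.0746,  0.9717, -0.224 ,  0.3043],
       [-0.9972,  0.0727, -0.0166, -0.0279],
       [ 0.0002,  0.2246,  0.9745,  1.1518],
       [ 0.    ,  0.    ,  0.    ,  1.    ]])}
{'fx': np.float64(423.5079), 'fy': np.float64(423.5079), 'cx': np.float64(321.471), 'cy': np.float64(200.4223), 'cam_to_world': array([[-0.8404,  0.3155, -0.4407,  0.0265],
       [-0.5419, -0.4727,  0.6949,  0.7805],
       [ 0.0109,  0.8228,  0.5682,  0.7696],
       [ 0.    ,  0.    ,  0.    ,  1.    ]])}
```

View pics/top0.png

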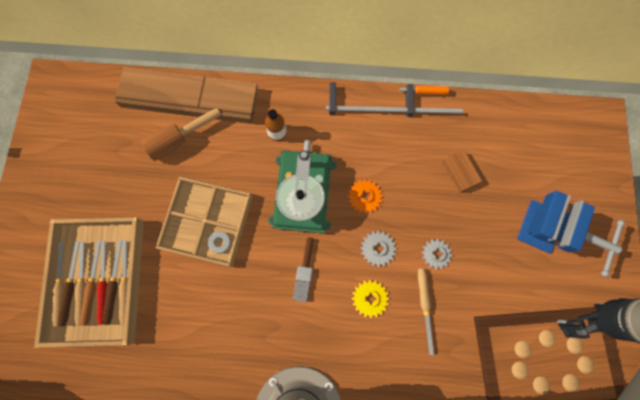

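View pics/side0.png

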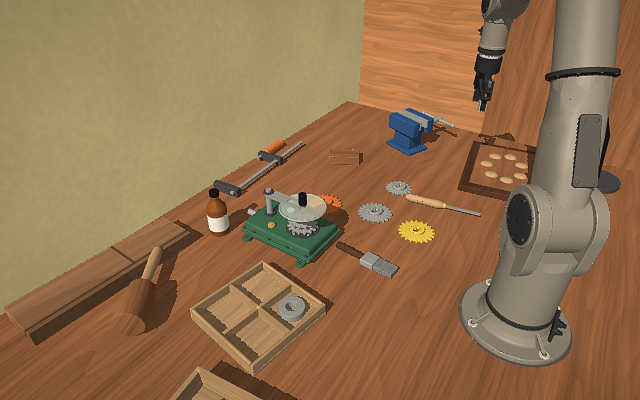

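Top: guard knob (300,195), pivot (305,152), bearing in the tray cell at (219,242), brush at (305,270) (so no worn_c), new grey sprockets at (378,248) and (436,254), orange/yellow look-alikes at (367,195) and (370,298). Side: the same, with the worn stack seen under the guard near (300,225).

```bash
cat > h.py <<'E'
from station import bot, optics
import cv2, numpy as np
np.set_printoptions(precision=4,suppress=True)
CM={n:optics.camera_model(n) for n in("top","side")}
def ray(n,u,v):
    m=CM[n]; T=np.array(m["cam_to_world"]); d=np.array([(u-m["cx"])/m["fx"],-(v-m["cy"])/m["fy"],-1.])
    return T[:3,3],T[:3,:3]@d
def plane(n,u,v,z):
    o,d=ray(n,u,v); return o+d*(z-o[2])/d[2]
def proj(n,p):
    m=CM[n]; T=np.array(m["cam_to_world"]); c=T[:3,:3].T@(np.array(p)-T[:3,3]); return np.array([m["cx"]+m["fx"]*c[0]/-c[2],m["cy"]-m["fy"]*c[1]/-c[2]])
def tri(a,b):
    (o1,d1),(o2,d2)=ray("top",*a),ray("side",*b)
    s=np.linalg.lstsq(np.c_[d1,-d2],o2-o1,rcond=None)[0]; p,q=o1+d1*s[0],o2+d2*s[1]
    return (p+q)/2,np.linalg.norm(p-q)
def rect(n,img,c,z,half=.07,ppm=4000):
    """metric view of the level plane z: image up = +x, left = +y"""
    w=np.array([[half,half],[half,-half],[-half,-half],[-half,half]])+np.array(c)[:2]
    src=np.float32([proj(n,[*p,z]) for p in w]); S=2*half*ppm
    H=cv2.getPerspectiveTransform(src,np.float32([[0,0],[S,0],[S,S],[0,S]]))
    return cv2.warpPerspective(img,H,(int(S),int(S)),flags=cv2.INTER_CUBIC)
E
python3 - <<'E'
from h import *
t=cv2.imread("pics/top0.png"); s=cv2.imread("pics/side0.png")
for n,img,pts in(("top",t,[(378,248),(436,254)]),("side",s,[(375,212),(398,187)])):
    hsv=cv2.cvtColor(img,cv2.COLOR_BGR2HSV); 
    m=((hsv[...,1]<60)&(hsv[...,2]>70)).astype(np.uint8)
    k,l,st,ce=cv2.connectedComponentsWithStats(m)
    for p in pts:
        i=np.bincount(l[p[1]-12:p[1]+12,p[0]-12:p[0]+12].ravel())[1:].argmax()+1
        c,_=cv2.findContours((l==i).astype(np.uint8),cv2.RETR_EXTERNAL,cv2.CHAIN_APPROX_NONE)
        c=max(c,key=len)[:,0].astype(float)
        w=np.array([plane(n,u,v,.007) for u,v in c])[:,:2].astype(np.float32)
        x,r=cv2.minEnclosingCircle(w); print(n,p,st[i],"center",np.round(x,4),"diam",2*r, "hull area d",2*np.sqrt(cv2.contourArea(cv2.convexHull(w))/np.pi))
def knob(n,img,box):
    u0,v0,u1,v1=box; g=img[v0:v1,u0:u1].max(2); m=(g<45).astype(np.uint8)
    k,l,st,ce=cv2.connectedComponentsWithStats(m); i=st[1:,4].argmax()+1; return st[i]+[u0,v0,0,0,0],ce[i]+[u0,v0]
print(knob("top",t,(285,180,318,212)),knob("side",s,(290,185,315,212)))
a=cv2.resize(t[140:290,260:460],None,fx=4,fy=4,interpolation=cv2.INTER_CUBIC)
cv2.imwrite("pics/c1.png",a)
b=cv2.resize(s[175:325,185:385],None,fx=4,fy=4,interpolation=cv2.INTER_CUBIC)
cv2.imwrite("pics/c2.png",b)
E
```

```text
top (378, 248) [361 232  35  34 766] center [ 0.4493 -0.1909] diam 0.09779886156320572 hull area d 0.09505955321584719
top (436, 254) [423 240  29  28 520] center [ 0.4466 -0.359 ] diam 0.08234904706478119 hull area d 0.07893145138177143
side (375, 212) [358 203  34  21 476] center [ 0.4486 -0.1879] diam 0.10625971108675003 hull area d 0.10144473569782511
side (398, 187) [386 181  26  15 260] center [ 0.4459 -0.3552] diam 0.09016226977109909 hull area d 0.08439568606705426
(array([298, 191,   5,   7,  29]), array([299.8966, 194.1724])) (array([299, 192,   8,  14,  98]), array([302.2143, 198.7551]))
```

View pics/c1.png

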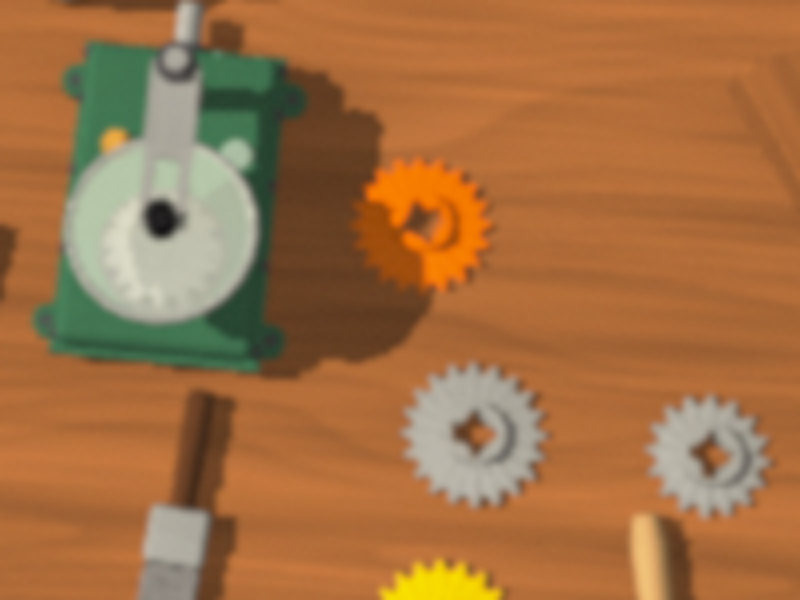

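View pics/c2.png

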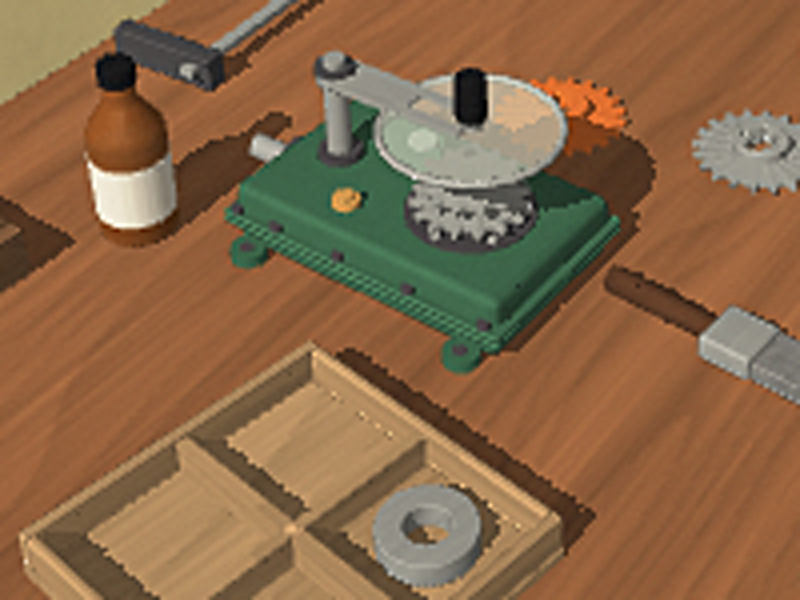

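Crops: knob at top-crop (160,218), middle new sprocket (472,432) and small one (710,455), gouge handle ends at (640,515); in the side view the bearing is in the tray cell closest to the robot and gearbox, the other three are empty. Sizes fit 88 (middle) and 72 (small).

```bash
python3 - <<'E'
from h import *
t=cv2.imread("pics/top0.png"); s=cv2.imread("pics/side0.png")
print("knob",tri((299.9,194.2),(302.2,198.8)), plane("top",299.9,194.2,.15),"pivot",plane("top",304,154.5,.133),tri((304,154.5),(185+334/4,175+63/4)))
# tray
hsv=cv2.cvtColor(t,cv2.COLOR_BGR2HSV); sub=hsv[175:270,150:256]
print(hsv[185,215],hsv[230,180],hsv[280,200],hsv[205,228])
lab=cv2.cvtColor(t,cv2.COLOR_BGR2LAB)
for p in((185,215),(230,180),(280,200),(205,228),(180,181),(265,236)): print(p,lab[p])
E
python3 - <<'E'
from h import *
t=cv2.imread("pics/top0.png"); s=cv2.imread("pics/side0.png")
out=[]
for c in((.449,-.1893),(.446,-.357)):
    for n,i in(("top",t),("side",s)):
        out.append(cv2.resize(rect(n,i,c,.016,.035,5000),(300,300)))
a=np.vstack([np.hstack(out[:2]),np.hstack(out[2:])])
# tray close
tr=cv2.resize(rect("top",t,plane("top",205,221,.036),.036,.15,2000),(600,600)) 
cv2.imwrite("pics/c3.png",a); cv2.imwrite("pics/c4.png",tr); print(plane("top",205,221,.036))
E
```

```text
knob (array([0.5572, 0.0375, 0.1443]), np.float64(0.0003804787382903301)) [0.5556 0.037  0.15  ] pivot [0.6708 0.0364 0.133 ] (array([0.6723, 0.0365, 0.1272]), np.float64(0.0012420159606960372))
[ 15 143 184] [ 16 132 210] [ 13 173 178] [ 16 131 204]
(185, 215) [152 142 164]
(230, 180) [176 140 165]
(280, 200) [134 151 168]
(205, 228) [172 140 164]
(180, 181) [115 136 154]
(265, 236) [ 72 143 151]
[0.4858 0.3067 0.036 ]
```

View pics/c3.png

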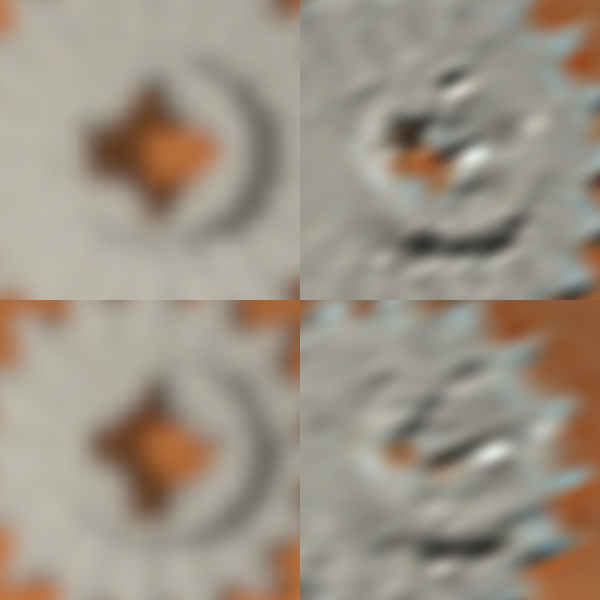

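View pics/c4.png

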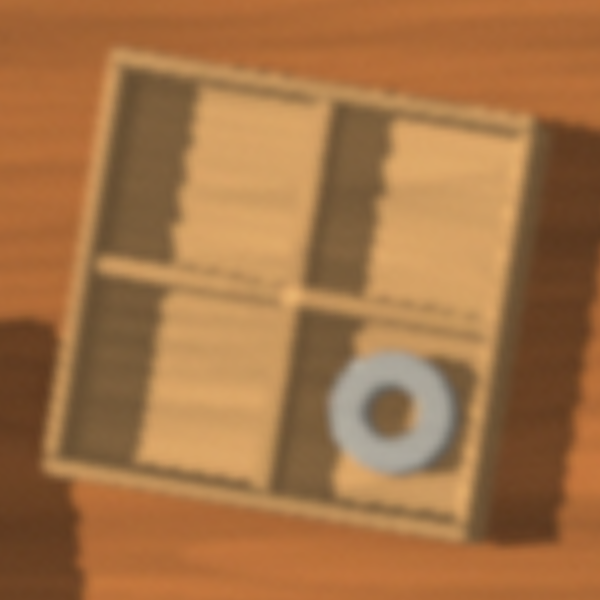

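The bores show clearly: middle's slots at about (153,80),(90,150),(217,150),(155,215) of its panel with the left one looking wide; small's at (155,390),(95,445),(215,455),(148,515) with the lower one looking wide. Tray outer corners at (113,50),(540,122),(475,540),(45,470), bearing in the lower-right cell.

```bash
cat >> h.py <<'E'
def bore(n,img,c,z,show=True):
    """bore mask on plane z about c -> centre, angular widths (mm) of the opening at r=14 mm"""
    ppm=5000;half=.035; w=rect(n,img,c,z,half,ppm).astype(float); S=w.shape[0]
    yy,xx=np.mgrid[:S,:S]; rr=np.hypot(xx-S/2,yy-S/2)/ppm
    bg=np.median(w[(rr>.0185)&(rr<.021)],0); d=np.linalg.norm(w-bg,axis=2)
    m=((d>.4*np.percentile(d[rr<.008],60))&(rr<.0185)).astype(np.uint8)
    k,l,st,ce=cv2.connectedComponentsWithStats(m); i=st[1:,4].argmax()+1; m=l==i
    c0=ce[i]
    (u,v),_=cv2.minEnclosingCircle(np.argwhere(m)[:,::-1].astype(np.float32))
    return np.array([c[0]+(S/2-v)/ppm,c[1]+(S/2-u)/ppm]),np.array([c[0]+(S/2-c0[1])/ppm,c[1]+(S/2-c0[0])/ppm]),d,m,(u,v),ppm
def prof(d,uv,ppm,r0=.0125,r1=.0155):
    a=np.deg2rad(np.arange(0,360,2)); s=0
    for r in np.linspace(r0,r1,6):   # angle = world yaw (x up, y left)
        u=uv[0]-r*ppm*np.sin(a); v=uv[1]-r*ppm*np.cos(a)
        s=s+cv2.remap(d.astype(np.float32),u.astype(np.float32)[None],v.astype(np.float32)[None],cv2.INTER_LINEAR)[0]/6
    return s
E
python3 - <<'E'
from h import *
t=cv2.imread("pics/top0.png")
for c in((.449,-.1893),(.446,-.357)):
    ctr,cen,d,m,uv,ppm=bore("top",t,c,.016); print("circle",ctr,"centroid",cen, "area mm2",m.sum()/ppm**2*1e6)
    s=prof(d,uv,ppm); print(np.round(s[::4]).astype(int))
    th=(s.max()+s.min())/2
    a=np.arange(0,360,2)
    f4=np.sum(s*np.exp(4j*np.deg2rad(a))); print("4fold phase",np.rad2deg(np.angle(f4))/4, "1fold",np.rad2deg(np.angle(np.sum(s*np.exp(1j*np.deg2rad(a))))))
    for q in range(4):
        ph=np.rad2deg(np.angle(f4))/4+90*q; dd=(a-ph+180)%360-180; k=abs(dd)<45
        print(round(ph,1),"sum",round(s[k].sum()-s[k].min()*k.sum()), "width>half",(s[k]>th).sum()*2)
# tray
P=[(113,50),(540,122),(475,540),(45,470)]
o=np.array([.4858,.3067]); W=np.array([o+[(300-v)/2000,(300-u)/2000] for u,v in P]); print(W, np.linalg.norm(W-np.roll(W,-1,0),axis=1)); C=W.mean(0); ex=(W[0]-W[3]+W[1]-W[2]); ex/=np.linalg.norm(ex); ey=np.array([-ex[1],ex[0]])
print("C",C,"yaw",np.rad2deg(np.arctan2(ex[1],ex[0])))
for i in(1,-1):
    for j in(1,-1): p=C+.052*(i*ex+j*ey); print(i,j,p,np.linalg.norm(p))
E
```

```text
circle [ 0.449  -0.1902] centroid [ 0.449 -0.189] area mm2 573.16
[105  95  69  44  26  20  23  40  70  97 114 119 118 113  92  64  34  16
  10  13  28  55  88 104  93  70  42  26  19  20  21  29  42  55  57  49
  34  19  12  12  12  18  31  59  88]
4fold phase 2.517519122560541 1fold 89.96268891326372
2.5 sum 1783 width>half 32
92.5 sum 2834 width>half 56
182.5 sum 1753 width>half 30
272.5 sum 907 width>half 0
circle [ 0.4457 -0.3575] centroid [ 0.4454 -0.3573] area mm2 522.4399999999999
[ 96  69  37  21  14  14  16  26  43  62  70  66  49  25  12   9   8   6
  17  42  76 100 114 110  90  59  30  19  14  16  21  30  42  50  56  50
  34  18  11  11  13  21  39  73  98]
4fold phase -4.039439066226525 1fold 167.24544236139582
-4.0 sum 1521 width>half 30
86.0 sum 1215 width>half 20
176.0 sum 2401 width>half 42
266.0 sum 932 width>half 0
[[0.6108 0.4002]
 [0.5748 0.1867]
 [0.3658 0.2192]
 [0.4008 0.4342]] [0.2165 0.2115 0.2178 0.2127]
C [0.4881 0.3101] yaw -9.018263829291916
1 1 [0.5476 0.3533] 0.651634537912424
1 -1 [0.5313 0.2506] 0.5873814156283973
-1 1 [0.4448 0.3696] 0.5783404609954071
-1 -1 [0.4285 0.2669] 0.5048435849346427
```

drive_tool([
  {"gripper": 0, "offset": [0, 0, 0], "angular": [0, 0, 0.59]},
  {"gripper": 0, "offset": [0, 0, 0], "angular": [0, 0, 0.59]},
  {"gripper": 0, "offset": [0, 0, 0], "angular": [0, 0, 0.59]},
  {"gripper": 0, "offset": [0, 0, 0], "angular": [0, 0, 0.59]},
], grip_force=40)

```text
t: 0.5
eef_pos: [0.3044, -0.6022, 0.3033]
tool_rot: [-0.0, 1.0, 0.001, -0.0]
contact_force: [0.1, -0.2, -0.4]
gripper_width: 0.998
grasp_force: 0.0
```

drive_tool([
  {"gripper": 60, "offset": [0.084, -0.213, 0], "angular": [0, 0, 0]},
  {"gripper": 60, "offset": [0.084, -0.213, 0], "angular": [0, 0, 0]},
  {"gripper": 60, "offset": [0.084, -0.213, 0], "angular": [0, 0, 0]},
  {"gripper": 60, "offset": [0.084, -0.213, 0], "angular": [0, 0, 0]},
  {"gripper": 60, "offset": [0.084, -0.213, 0], "angular": [0, 0, 0]},
])

```text
t: 1.0
eef_pos: [0.3891, -0.3849, 0.3038]
tool_rot: [-0.001, 1.0, 0.006, 0.0]
contact_force: [0.7, -0.5, -0.1]
gripper_width: 0.769
grasp_force: 0.0
```

drive_tool([
  {"gripper": 60, "offset": [0.084, -0.213, 0], "angular": [0, 0, 0]},
  {"gripper": 60, "offset": [0.084, -0.213, 0], "angular": [0, 0, 0]},
  {"gripper": 60, "offset": [0.084, -0.213, 0], "angular": [0, 0, 0]},
  {"gripper": 60, "offset": [0.084, -0.213, 0], "angular": [0, 0, 0]},
  {"gripper": 60, "offset": [0.084, -0.213, 0], "angular": [0, 0, 0]},
])

```text
t: 1.5
eef_pos: [0.4716, -0.1714, 0.3041]
tool_rot: [-0.0, 1.0, 0.007, 0.0]
contact_force: [0.8, 0.1, 0.5]
gripper_width: 0.766
grasp_force: 0.0
```

drive_tool([
  {"gripper": 60, "offset": [0.084, -0.213, 0], "angular": [0, 0, 0]},
  {"gripper": 60, "offset": [0.084, -0.213, 0], "angular": [0, 0, 0]},
  {"gripper": 60, "offset": [0.084, -0.213, 0], "angular": [0, 0, 0]},
  {"gripper": 60, "offset": [0.084, -0.213, 0], "angular": [0, 0, 0]},
  {"gripper": 60, "offset": [0.084, -0.213, 0], "angular": [0, 0, 0]},
])

```text
t: 2.0
eef_pos: [0.5543, 0.0423, 0.304]
tool_rot: [-0.001, 1.0, 0.006, 0.0]
contact_force: [-0.3, -0.1, 0.4]
gripper_width: 0.768
grasp_force: 0.0
```

```bash
cat >> h.py <<'E'
from scipy.spatial.transform import Rotation as Ro
def st():
    o=bot.get_obs(); w,x,y,z=o["tool_rot"]; R=Ro.from_quat([x,y,z,w]); X=R.as_matrix()[:,0]
    print("t",round(float(o["t"]),2),"p",np.round(o["eef_pos"],4),"yaw",round(np.rad2deg(np.arctan2(X[1],X[0])),2),"tiltz",np.round(R.as_matrix()[:2,2],4),"F",np.round(o["contact_force"],1),"T",np.round(o["torque"],2),"w",round(float(o["gripper_width"]),3),"gf",round(float(o["grasp_force"]),1),"q",np.round(o["q"],2)); return o,R
def to(p,yaw=None):
    """shift in the tool axes and turn (45 deg units) to the world TCP p, tool x at yaw deg"""
    o,R=st(); d=R.inv().apply(np.array(p)-o["eef_pos"])
    if yaw is None: X=R.as_matrix()[:,0]; yaw=np.rad2deg(np.arctan2(X[1],X[0]))
    G=Ro.from_euler("z",yaw,degrees=True)*Ro.from_euler("x",180,degrees=True)
    print("offset",np.round(d,4),"ang",np.round(np.rad2deg((R.inv()*G).as_rotvec())/45,3))
E
python3 -c "
from h import *
to([.557,.0375,.21],0)"
```

```text
t 2.0 p [0.5543 0.0423 0.304 ] yaw 0.74 tiltz [0.0007 0.0016] F [-0.3 -0.1  0.4] T [ 0.02 -0.01  0.  ] w 0.768 gf 0.0 q [-0.    0.29 -0.23  1.83  0.07  1.02 -1.82]
offset [0.0026 0.005  0.094 ] ang [-0.002 -0.001  0.016]
```

drive_tool([
  {"gripper": 60, "offset": [0.003, 0.005, 0], "angular": [0, 0, 0]},
  {"gripper": 60, "offset": [0.003, 0.005, 0.03], "angular": [0, 0, 0]},
  {"gripper": 60, "offset": [0.003, 0.005, 0.06], "angular": [0, 0, 0]},
  {"gripper": 60, "offset": [0.003, 0.005, 0.094], "angular": [0, 0, 0]},
  {"gripper": 60, "offset": [0.003, 0.005, 0.094], "angular": [0, 0, 0]},
])

```text
t: 2.5
eef_pos: [0.5537, 0.031, 0.2058]
tool_rot: [0.001, 1.0, 0.003, -0.004]
contact_force: [-0.6, 0.0, 0.3]
gripper_width: 0.767
grasp_force: 0.0
```

drive_tool([
  {"gripper": 200, "offset": [0, 0, 0], "angular": [0, 0, 0]},
  {"gripper": 200, "offset": [0, 0, 0], "angular": [0, 0, 0]},
  {"gripper": 200, "offset": [0, 0, 0], "angular": [0, 0, 0]},
  {"gripper": 200, "offset": [0, 0, 0], "angular": [0, 0, 0]},
  {"gripper": 200, "offset": [0, 0, 0], "angular": [0, 0, 0]},
], grip_force=20)

```text
t: 3.0
eef_pos: [0.5576, 0.0329, 0.2119]
tool_rot: [-0.0, 1.0, 0.002, 0.002]
contact_force: [-1.0, 0.8, 7.0]
gripper_width: 0.248
grasp_force: 20.6
```

Run:
```python
from h import *
st()
for a in np.arange(.2,1.91,.17): print(round(a,2), np.round([.115*(1-np.cos(a)), -.115*np.sin(a)],3))
```

```text
t 3.0 p [0.5576 0.0329 0.2119] yaw 0.27 tiltz [0.0034 0.0004] F [-1.   0.8  7. ] T [ 0.04  0.28 -0.  ] w 0.248 gf 20.6 q [-0.    0.4  -0.21  1.91  0.11  0.83 -1.84]
0.2 [ 0.002 -0.023]
0.37 [ 0.008 -0.042]
0.54 [ 0.016 -0.059]
0.71 [ 0.028 -0.075]
0.88 [ 0.042 -0.089]
1.05 [ 0.058 -0.1  ]
1.22 [ 0.075 -0.108]
1.39 [ 0.094 -0.113]
1.56 [ 0.114 -0.115]
1.73 [ 0.133 -0.114]
1.9 [ 0.152 -0.109]
```

drive_tool([
  {"gripper": 200, "offset": [0.002, 0.023, -0.003], "angular": [0, 0, 0]},
  {"gripper": 200, "offset": [0.008, 0.042, -0.003], "angular": [0, 0, 0]},
  {"gripper": 200, "offset": [0.016, 0.059, -0.003], "angular": [0, 0, 0]},
  {"gripper": 200, "offset": [0.028, 0.075, -0.003], "angular": [0, 0, 0]},
  {"gripper": 200, "offset": [0.042, 0.089, -0.003], "angular": [0, 0, 0]},
])

```text
t: 3.5
eef_pos: [0.5987, -0.0557, 0.2132]
tool_rot: [-0.001, 1.0, 0.003, -0.0]
contact_force: [0.0, 5.7, -1.8]
gripper_width: 0.245
grasp_force: 21.8
```

drive_tool([
  {"gripper": 200, "offset": [0.016, 0.011, 0], "angular": [0, 0, 0]},
  {"gripper": 200, "offset": [0.033, 0.019, 0], "angular": [0, 0, 0]},
  {"gripper": 200, "offset": [0.052, 0.024, 0], "angular": [0, 0, 0]},
  {"gripper": 200, "offset": [0.072, 0.026, 0], "angular": [0, 0, 0]},
  {"gripper": 200, "offset": [0.091, 0.025, 0], "angular": [0, 0, 0]},
])

```text
t: 4.0
eef_pos: [0.69, -0.0743, 0.2132]
tool_rot: [-0.004, 1.0, 0.005, -0.001]
contact_force: [-6.4, 17.9, 2.9]
gripper_width: 0.221
grasp_force: 15.4
```

drive_tool([
  {"gripper": 200, "offset": [0, 0, 0], "angular": [0, 0, 0]},
  {"gripper": 100, "offset": [0, 0, 0], "angular": [0, 0, 0]},
  {"gripper": 60, "offset": [0, 0, 0], "angular": [0, 0, 0]},
  {"gripper": 60, "offset": [0, 0, -0.03], "angular": [0, 0, 0]},
  {"gripper": 60, "offset": [0, 0, -0.08], "angular": [0, 0, 0]},
])

```text
t: 4.5
eef_pos: [0.688, -0.0821, 0.2903]
tool_rot: [0.0, 1.0, 0.002, -0.004]
contact_force: [0.7, 0.5, 1.4]
gripper_width: 0.765
grasp_force: 0.0
```

drive_tool([
  {"gripper": 60, "offset": [0, 0.2, -0.02], "angular": [0, 0, 0]},
  {"gripper": 60, "offset": [0, 0.2, -0.02], "angular": [0, 0, 0]},
  {"gripper": 60, "offset": [0, 0.2, -0.02], "angular": [0, 0, 0]},
  {"gripper": 60, "offset": [0, 0.2, -0.02], "angular": [0, 0, 0]},
  {"gripper": 60, "offset": [0, 0.2, -0.02], "angular": [0, 0, 0]},
])

```text
t: 5.0
eef_pos: [0.6879, -0.2932, 0.314]
tool_rot: [0.004, 1.0, -0.005, -0.0]
contact_force: [-0.9, -1.0, 0.1]
gripper_width: 0.769
grasp_force: 0.0
```

Run:
```python
from h import *
st()
t=optics.read_camera("top"); s=optics.read_camera("side"); cv2.imwrite("pics/top1.png",t); cv2.imwrite("pics/side1.png",s)
c=[.557,.037]
a=np.hstack([cv2.resize(t[130:230,255:385],None,fx=3,fy=3,interpolation=cv2.INTER_CUBIC),cv2.resize(s[170:270,235:365],None,fx=3,fy=3,interpolation=cv2.INTER_CUBIC)])
b=np.hstack([cv2.resize(rect("top",t,c,.099,.04,4000),(390,390)),cv2.resize(rect("top",t,c,.088,.04,4000),(390,390))])
print(a.shape,b.shape);cv2.imwrite("pics/c5.png",cv2.resize(np.vstack([a,b]),None,fx=.85,fy=.85))
```

```text
t 5.0 p [ 0.6879 -0.2932  0.314 ] yaw -0.53 tiltz [-0.0001 -0.0083] F [-0.9 -1.   0.1] T [-0.05 -0.   -0.01] w 0.769 gf 0.0 q [ 0.39  0.6  -0.11  1.34  0.08  1.21 -1.31]
(300, 780, 3) (390, 780, 3)
```

View pics/c5.png

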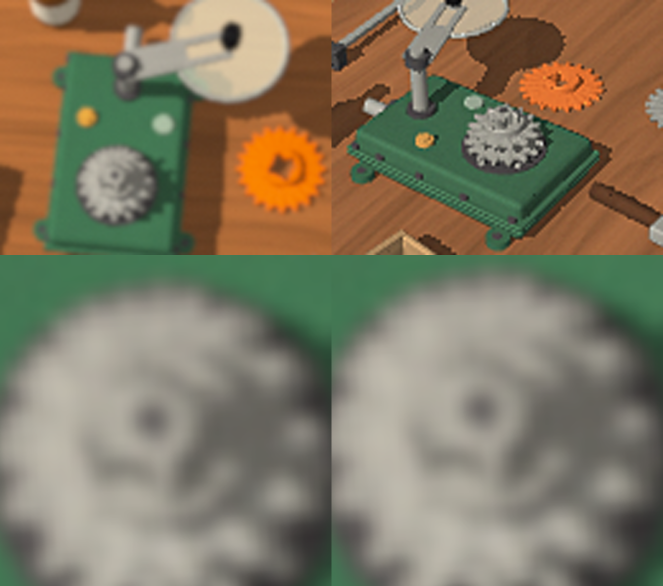

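Guard is open (disc at top right of the crop), orange look-alike untouched, two worn sprockets on the shaft whose top's dark centre hole lies at (152,420) in the rectified panel: about 3 mm left (+y) of (0.557,0.037).

Run:
```python
from h import *
t=cv2.imread("pics/top1.png"); s=cv2.imread("pics/side1.png"); P={}
for n,i in(("top",t),("side",s)):
    u,v=proj(n,[.557,.039,.099]).round().astype(int); g=cv2.GaussianBlur(i.max(2).astype(np.float32),(0,0),.8)[v-6:v+7,u-6:u+7]
    print(n,u,v); print(g[::1,::1].astype(int)) if n=="side" else 0
    # pale stack area centroid on green
    hsv=cv2.cvtColor(i,cv2.COLOR_BGR2HSV); m=((hsv[...,1]<50)&(hsv[...,2]>60)).astype(np.uint8)
    _,l,stt,_=cv2.connectedComponentsWithStats(m); k=l[v,u]; print(stt[k])
    j=np.unravel_index(g[3:10,3:10].argmin(),(7,7)); P[n]=(u-3+j[1],v-3+j[0])
print(P,[plane(n,*P[n],.099) for n in P],tri(P["top"],P["side"]))
hsv=cv2.cvtColor(t,cv2.COLOR_BGR2HSV); m=((hsv[...,0]>55)&(hsv[...,0]<95)&(hsv[...,1]>80)).astype(np.uint8)
c,_=cv2.findContours(m,cv2.RETR_EXTERNAL,cv2.CHAIN_APPROX_NONE); c=max(c,key=cv2.contourArea)[:,0]
w=np.array([plane("top",u,v,.045)[:2] for u,v in c],np.float32); print("gearbox",cv2.minAreaRect(w))
to([.557,.039,.16],0)
```

```text
top 300 198
[285 187  32  32 776]
side 302 213
[[ 82  88  99 114 134 141 146 149 148 147 147 143 138]
 [ 92  94 112 129 144 150 149 149 148 146 143 137 134]
 [101 103 107 111 124 133 137 144 144 141 137 135 135]
 [102 103 101 103 110 112 117 132 132 130 133 136 138]
 [106 106 105 112 119 117 118 125 125 124 125 127 137]
 [124 132 130 134 131 110  99 107 129 131 111 102 121]
 [148 169 165 154 134 104  94 106 131 139 121 101 102]
 [153 169 166 161 150 133 130 139 143 145 152 132 101]
 [149 158 158 158 158 153 151 147 138 137 162 153 108]
 [147 152 150 149 149 147 141 124 120 128 155 149 114]
 [150 148 142 139 131 125 117 102 111 128 151 146 123]
 [156 150 144 139 125 110  96  94 118 137 153 151 136]
 [159 152 141 141 133 116 101 107 137 151 155 151 134]]
[286 211  33  27 654]
{'top': (np.int64(303), np.int64(201)), 'side': (np.int64(302), np.int64(213))} [array([0.5501, 0.0303, 0.099 ]), array([0.5579, 0.0389, 0.099 ])] (array([0.5561, 0.0329, 0.0943]), np.float64(0.010501806326842038))
gearbox ((0.5933338403701782, 0.03841594234108925), (0.1588129997253418, 0.22733469307422638), 88.78421020507812)
t 5.1 p [ 0.6899 -0.2842  0.3132] yaw -0.04 tiltz [ 0.0001 -0.0016] F [ 0.6  0.9 -1.1] T [ 0.06 -0.03  0.03] w 0.762 gf 0.0 q [ 0.38  0.6  -0.12  1.34  0.07  1.21 -1.32]
offset [-0.1331 -0.3234  0.1527] ang [ 0.002 -0.    -0.001]
```

drive_tool([
  {"gripper": 90, "offset": [-0.066, -0.162, 0], "angular": [0, 0, 0]},
  {"gripper": 90, "offset": [-0.066, -0.162, 0], "angular": [0, 0, 0]},
  {"gripper": 90, "offset": [-0.066, -0.162, 0], "angular": [0, 0, 0]},
  {"gripper": 90, "offset": [-0.066, -0.162, 0], "angular": [0, 0, 0]},
  {"gripper": 90, "offset": [-0.066, -0.162, 0], "angular": [0, 0, 0]},
])

```text
t: 5.6
eef_pos: [0.6232, -0.1116, 0.3136]
tool_rot: [-0.001, 1.0, 0.007, 0.0]
contact_force: [1.1, 0.8, 0.1]
gripper_width: 0.642
grasp_force: 0.0
```

drive_tool([
  {"gripper": 90, "offset": [-0.066, -0.162, 0], "angular": [0, 0, 0]},
  {"gripper": 90, "offset": [-0.066, -0.162, 0], "angular": [0, 0, 0]},
  {"gripper": 90, "offset": [-0.066, -0.162, 0], "angular": [0, 0, 0]},
  {"gripper": 90, "offset": [-0.066, -0.162, 0], "angular": [0, 0, 0]},
  {"gripper": 90, "offset": [-0.066, -0.162, 0.05], "angular": [0, 0, 0]},
])

```text
t: 6.1
eef_pos: [0.5602, 0.0491, 0.269]
tool_rot: [-0.002, 1.0, 0.006, 0.007]
contact_force: [2.6, -1.3, 0.0]
gripper_width: 0.65
grasp_force: 0.0
```

```bash
python3 -c "
from h import *
to([.5575,.0392,.153],0)"
```

```text
t 6.1 p [0.5602 0.0491 0.269 ] yaw 0.71 tiltz [0.0138 0.0041] F [ 2.6 -1.3  0. ] T [ 0.03 -0.08 -0.  ] w 0.65 gf 0.0 q [ 0.    0.34 -0.25  1.86  0.1   0.94 -1.85]
offset [-0.0044  0.0103  0.116 ] ang [-0.005 -0.018  0.016]
```

drive_tool([
  {"gripper": 90, "offset": [0, 0, 0.03], "angular": [0, 0, 0]},
  {"gripper": 90, "offset": [0, 0, 0.06], "angular": [0, 0, 0]},
  {"gripper": 90, "offset": [0, 0, 0.08], "angular": [0, 0, 0]},
  {"gripper": 90, "offset": [0, 0, 0.09], "angular": [0, 0, 0]},
  {"gripper": 90, "offset": [0, 0, 0.09], "angular": [0, 0, 0]},
])

```text
t: 6.6
eef_pos: [0.557, 0.0427, 0.1719]
tool_rot: [0.0, 1.0, 0.002, -0.001]
contact_force: [1.6, -0.7, 0.5]
gripper_width: 0.652
grasp_force: 0.0
```

drive_tool([
  {"gripper": 90, "offset": [0, 0, 0], "angular": [0, 0, 0]},
  {"gripper": 90, "offset": [0, 0, 0], "angular": [0, 0, 0]},
  {"gripper": 90, "offset": [0, 0, 0], "angular": [0, 0, 0]},
])

```text
t: 6.9
eef_pos: [0.5582, 0.0427, 0.1741]
tool_rot: [-0.0, 1.0, 0.002, 0.001]
contact_force: [0.6, 0.3, -0.0]
gripper_width: 0.65
grasp_force: 0.0
```

```bash
python3 -c "
from h import *
to([.5575,.0392,.153],0)"
```

```text
t 6.9 p [0.5582 0.0427 0.1741] yaw 0.24 tiltz [0.0021 0.0002] F [ 0.6  0.3 -0. ] T [-0.03  0.02 -0.04] w 0.65 gf 0.0 q [-0.01  0.46 -0.23  1.93  0.14  0.76 -1.88]
offset [-0.0008  0.0035  0.0211] ang [-0.    -0.003  0.005]
```

drive_tool([
  {"gripper": 90, "offset": [-0.001, 0.0035, 0.01], "angular": [0, 0, 0]},
  {"gripper": 90, "offset": [-0.001, 0.0035, 0.021], "angular": [0, 0, 0]},
  {"gripper": 90, "offset": [-0.001, 0.0035, 0.021], "angular": [0, 0, 0]},
  {"gripper": 90, "offset": [-0.001, 0.0035, 0.021], "angular": [0, 0, 0]},
])

```text
t: 7.3
eef_pos: [0.5562, 0.0391, 0.1512]
tool_rot: [0.0, 1.0, 0.002, -0.001]
contact_force: [0.2, 0.3, 0.0]
gripper_width: 0.648
grasp_force: 0.0
```

drive_tool([
  {"gripper": 90, "offset": [0, 0, 0.002], "angular": [0, 0, 0]},
  {"gripper": 90, "offset": [0, 0, 0.002], "angular": [0, 0, 0]},
  {"gripper": 90, "offset": [0, 0, 0.002], "angular": [0, 0, 0]},
])

```text
t: 7.6
eef_pos: [0.5567, 0.0392, 0.1501]
tool_rot: [-0.0, 1.0, 0.002, 0.0]
contact_force: [-0.8, -0.2, -0.3]
gripper_width: 0.648
grasp_force: 0.0
```

drive_tool([
  {"gripper": 90, "offset": [0, 0, 0.002], "angular": [0, 0, 0]},
  {"gripper": 90, "offset": [0, 0, 0.002], "angular": [0, 0, 0]},
  {"gripper": 90, "offset": [0, 0, 0.002], "angular": [0, 0, 0]},
])

```text
t: 7.9
eef_pos: [0.5565, 0.0391, 0.1479]
tool_rot: [0.0, 1.0, 0.002, -0.0]
contact_force: [0.6, 0.3, 1.6]
gripper_width: 0.648
grasp_force: 0.0
```

drive_tool([
  {"gripper": 90, "offset": [0, 0, 0.002], "angular": [0, 0, 0]},
  {"gripper": 90, "offset": [0, 0, 0.002], "angular": [0, 0, 0]},
  {"gripper": 90, "offset": [0, 0, 0.002], "angular": [0, 0, 0]},
])

```text
t: 8.2
eef_pos: [0.5567, 0.0392, 0.1476]
tool_rot: [0.0, 1.0, 0.002, 0.0]
contact_force: [-5.4, -1.2, 16.6]
gripper_width: 0.641
grasp_force: 7.9
```

drive_tool([
  {"gripper": 90, "offset": [0, 0, -0.005], "angular": [0, 0, 0]},
  {"gripper": 90, "offset": [0, 0, -0.005], "angular": [0, 0, 0]},
  {"gripper": 160, "offset": [0, 0, -0.005], "angular": [0, 0, 0]},
  {"gripper": 160, "offset": [0, 0, -0.005], "angular": [0, 0, 0]},
  {"gripper": 160, "offset": [0, 0, -0.005], "angular": [0, 0, 0]},
], grip_force=80)

```text
t: 8.7
eef_pos: [0.5568, 0.039, 0.1516]
tool_rot: [0.0, 1.0, 0.002, 0.0]
contact_force: [-1.6, -0.4, 9.3]
gripper_width: 0.463
grasp_force: 79.3
```

drive_tool([
  {"gripper": 160, "offset": [0, 0, 0], "angular": [0, 0, 0]},
  {"gripper": 160, "offset": [0, 0, 0], "angular": [0, 0, 0]},
  {"gripper": 160, "offset": [0, 0, 0], "angular": [0, 0, 0]},
])

```text
t: 9.0
eef_pos: [0.5568, 0.039, 0.1515]
tool_rot: [0.0, 1.0, 0.002, 0.0]
contact_force: [-2.9, -0.4, 8.4]
gripper_width: 0.469
grasp_force: 79.3
```

drive_tool([
  {"gripper": 160, "offset": [0, 0, -0.01], "angular": [0, 0, 0]},
  {"gripper": 160, "offset": [0, 0, -0.02], "angular": [0, 0, 0]},
  {"gripper": 160, "offset": [0, 0, -0.03], "angular": [0, 0, 0]},
  {"gripper": 160, "offset": [0, 0, -0.04], "angular": [0, 0, 0]},
  {"gripper": 160, "offset": [0, 0, -0.05], "angular": [0, 0, 0]},
])

```text
t: 9.5
eef_pos: [0.5565, 0.0391, 0.2018]
tool_rot: [0.0, 1.0, 0.002, 0.0]
contact_force: [1.2, 0.3, -2.4]
gripper_width: 0.463
grasp_force: 81.0
```

drive_tool([
  {"gripper": 160, "offset": [0, 0, -0.02], "angular": [0, 0, 0]},
  {"gripper": 160, "offset": [0, 0, -0.06], "angular": [0, 0, 0]},
  {"gripper": 160, "offset": [0, 0, -0.1], "angular": [0, 0, 0]},
  {"gripper": 160, "offset": [0, 0, -0.1], "angular": [0, 0, 0]},
  {"gripper": 160, "offset": [0, 0, -0.1], "angular": [0, 0, 0]},
])

```text
t: 10.0
eef_pos: [0.5567, 0.0391, 0.3021]
tool_rot: [-0.0, 1.0, 0.002, 0.001]
contact_force: [0.4, -0.5, -3.4]
gripper_width: 0.461
grasp_force: 81.3
```

Run:
```python
from h import *
to([.5313,.2506,.25],0)
t=optics.read_camera("top"); s=optics.read_camera("side"); cv2.imwrite("pics/top2.png",t); cv2.imwrite("pics/side2.png",s)
cv2.imwrite("pics/c6.png",np.vstack([cv2.resize(s[120:270,200:400],None,fx=3.5,fy=3.5,interpolation=cv2.INTER_CUBIC)]))
```

```text
t 10.0 p [0.5567 0.0391 0.3021] yaw 0.24 tiltz [0.0022 0.0001] F [ 0.4 -0.5 -3.4] T [-0.01  0.   -0.02] w 0.461 gf 81.3 q [ 0.02  0.3  -0.25  1.83  0.09  1.02 -1.83]
offset [-0.0246 -0.2116  0.0521] ang [-0.    -0.003  0.005]
```

View pics/c6.png

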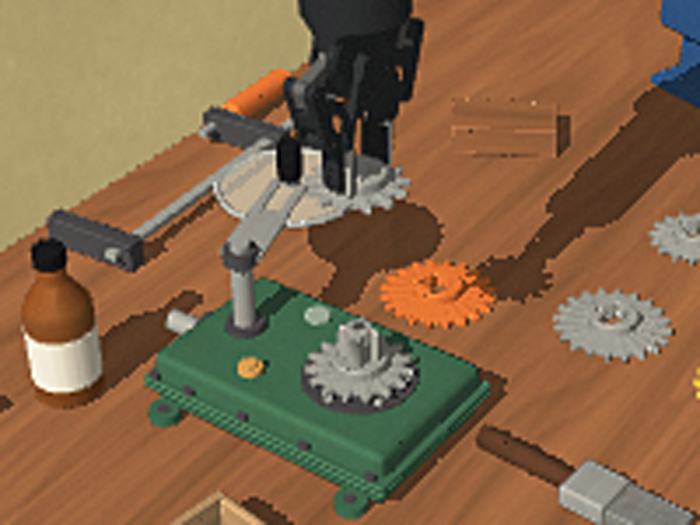

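Side view: worn_b hangs in the gripper level, worn_a is still on the shaft, nothing else has moved.

drive_tool([
  {"gripper": 160, "offset": [-0.005, -0.04, 0], "angular": [0, 0, 0]},
  {"gripper": 160, "offset": [-0.01, -0.08, 0], "angular": [0, 0, 0]},
  {"gripper": 160, "offset": [-0.015, -0.12, 0.02], "angular": [0, 0, 0]},
  {"gripper": 160, "offset": [-0.02, -0.16, 0.04], "angular": [0, 0, 0]},
  {"gripper": 160, "offset": [-0.0245, -0.2, 0.07], "angular": [0, 0, 0]},
])

```text
t: 10.6
eef_pos: [0.5308, 0.2402, 0.2299]
tool_rot: [-0.0, 1.0, 0.002, -0.0]
contact_force: [0.6, -0.1, -2.4]
gripper_width: 0.461
grasp_force: 81.3
```

drive_tool([
  {"gripper": 160, "offset": [0, -0.0115, 0.03], "angular": [0, 0, 0]},
  {"gripper": 160, "offset": [0, -0.0115, 0.06], "angular": [0, 0, 0]},
  {"gripper": 160, "offset": [0, -0.0115, 0.07], "angular": [0, 0, 0]},
  {"gripper": 160, "offset": [0, -0.0115, 0.07], "angular": [0, 0, 0]},
  {"gripper": 160, "offset": [0, -0.0115, 0.07], "angular": [0, 0, 0]},
])

```text
t: 11.1
eef_pos: [0.5317, 0.2499, 0.1615]
tool_rot: [0.0, 1.0, 0.002, 0.0]
contact_force: [0.2, -0.3, -2.0]
gripper_width: 0.463
grasp_force: 81.4
```

Run:
```python
from h import *
to([.5313,.2506,.088],0)
```

```text
t 11.1 p [0.5317 0.2499 0.1615] yaw 0.19 tiltz [ 0.0003 -0.    ] F [ 0.2 -0.3 -2. ] T [ 0.   -0.04 -0.07] w 0.463 gf 81.4 q [-0.32  0.52 -0.29  1.87  0.21  0.78 -2.29]
offset [-0.0004 -0.0007  0.0735] ang [ 0.    -0.     0.004]
```

drive_tool([
  {"gripper": 160, "offset": [0, 0, 0.03], "angular": [0, 0, 0]},
  {"gripper": 160, "offset": [0, 0, 0.05], "angular": [0, 0, 0]},
  {"gripper": 160, "offset": [0, 0, 0.065], "angular": [0, 0, 0]},
  {"gripper": 160, "offset": [0, 0, 0.071], "angular": [0, 0, 0]},
  {"gripper": 160, "offset": [0, 0, 0.073], "angular": [0, 0, 0]},
])

```text
t: 11.6
eef_pos: [0.5316, 0.2504, 0.0883]
tool_rot: [-0.0, 1.0, 0.002, 0.0]
contact_force: [0.1, -0.7, -2.2]
gripper_width: 0.467
grasp_force: 81.3
```

drive_tool([
  {"gripper": 160, "offset": [0, 0, 0.001], "angular": [0, 0, 0]},
  {"gripper": 160, "offset": [0, 0, 0.001], "angular": [0, 0, 0]},
])

```text
t: 11.8
eef_pos: [0.5317, 0.2507, 0.0879]
tool_rot: [-0.0, 1.0, 0.002, 0.001]
contact_force: [-0.5, 1.5, -2.0]
gripper_width: 0.464
grasp_force: 81.4
```

drive_tool([
  {"gripper": 160, "offset": [0, 0, 0.0015], "angular": [0, 0, 0]},
  {"gripper": 160, "offset": [0, 0, 0.0015], "angular": [0, 0, 0]},
  {"gripper": 100, "offset": [0, 0, 0.0015], "angular": [0, 0, 0]},
  {"gripper": 95, "offset": [0, 0, 0.0015], "angular": [0, 0, 0]},
  {"gripper": 95, "offset": [0, 0, 0.0015], "angular": [0, 0, 0]},
])

```text
t: 12.3
eef_pos: [0.5314, 0.2505, 0.0858]
tool_rot: [-0.0, 1.0, 0.002, 0.0]
contact_force: [0.2, 0.2, -0.1]
gripper_width: 0.627
grasp_force: 0.0
```

drive_tool([
  {"gripper": 95, "offset": [0, 0, -0.03], "angular": [0, 0, 0]},
  {"gripper": 95, "offset": [0, 0, -0.08], "angular": [0, 0, 0]},
  {"gripper": 95, "offset": [0, 0, -0.13], "angular": [0, 0, 0]},
  {"gripper": 95, "offset": [0, 0, -0.18], "angular": [0, 0, 0]},
  {"gripper": 95, "offset": [0, 0, -0.18], "angular": [0, 0, 0]},
])

```text
t: 12.8
eef_pos: [0.5342, 0.2524, 0.2732]
tool_rot: [-0.003, 1.0, 0.002, 0.006]
contact_force: [0.1, 0.8, -0.4]
gripper_width: 0.626
grasp_force: 0.0
```

drive_tool([
  {"gripper": 95, "offset": [0.025, 0.211, 0], "angular": [0, 0, 0]},
  {"gripper": 95, "offset": [0.025, 0.211, 0], "angular": [0, 0, 0]},
  {"gripper": 95, "offset": [0.025, 0.211, 0], "angular": [0, 0, 0]},
  {"gripper": 95, "offset": [0.025, 0.211, 0], "angular": [0, 0, 0]},
  {"gripper": 95, "offset": [0.025, 0.211, 0], "angular": [0, 0, 0]},
])

```text
t: 13.3
eef_pos: [0.5573, 0.0321, 0.2649]
tool_rot: [0.002, 1.0, -0.002, -0.0]
contact_force: [-0.3, -0.2, 0.2]
gripper_width: 0.633
grasp_force: 0.0
```

drive_tool([
  {"gripper": 95, "offset": [0, 0, 0.03], "angular": [0, 0, 0]},
  {"gripper": 95, "offset": [0, 0, 0.06], "angular": [0, 0, 0]},
  {"gripper": 95, "offset": [0, 0, 0.08], "angular": [0, 0, 0]},
  {"gripper": 95, "offset": [0, 0, 0.08], "angular": [0, 0, 0]},
  {"gripper": 95, "offset": [0, 0, 0.08], "angular": [0, 0, 0]},
])

```text
t: 13.8
eef_pos: [0.5571, 0.04, 0.1856]
tool_rot: [-0.0, 1.0, 0.002, -0.0]
contact_force: [0.8, 0.4, 0.3]
gripper_width: 0.627
grasp_force: 0.0
```

Run:
```python
from h import *
to([.5568,.0391,.136],0)
```

```text
t 13.8 p [0.5571 0.04   0.1856] yaw 0.28 tiltz [-0.0005  0.0002] F [0.8 0.4 0.3] T [ 0.06 -0.01 -0.01] w 0.627 gf 0.0 q [ 0.01  0.44 -0.25  1.93  0.15  0.79 -1.88]
offset [-0.0003  0.0009  0.0496] ang [-0.     0.001  0.006]
```

drive_tool([
  {"gripper": 95, "offset": [0, 0.001, 0.03], "angular": [0, 0, 0]},
  {"gripper": 95, "offset": [0, 0.001, 0.045], "angular": [0, 0, 0]},
  {"gripper": 95, "offset": [0, 0.001, 0.049], "angular": [0, 0, 0]},
  {"gripper": 95, "offset": [0, 0.001, 0.049], "angular": [0, 0, 0]},
  {"gripper": 160, "offset": [0, 0.001, 0.049], "angular": [0, 0, 0]},
])

```text
t: 14.3
eef_pos: [0.5577, 0.0387, 0.1377]
tool_rot: [-0.0, 1.0, 0.002, 0.001]
contact_force: [-6.3, -2.9, 19.2]
gripper_width: 0.478
grasp_force: 52.2
```

drive_tool([
  {"gripper": 160, "offset": [0, 0, 0], "angular": [0, 0, 0]},
  {"gripper": 160, "offset": [0, 0, 0], "angular": [0, 0, 0]},
  {"gripper": 160, "offset": [0, 0, 0], "angular": [0, 0, 0]},
  {"gripper": 160, "offset": [0, 0, 0], "angular": [0, 0, 0]},
])

```text
t: 14.7
eef_pos: [0.5578, 0.0386, 0.1382]
tool_rot: [0.0, 1.0, 0.002, 0.001]
contact_force: [-1.7, -0.1, 5.2]
gripper_width: 0.452
grasp_force: 79.7
```

drive_tool([
  {"gripper": 160, "offset": [0, 0, -0.01], "angular": [0, 0, 0]},
  {"gripper": 160, "offset": [0, 0, -0.02], "angular": [0, 0, 0]},
  {"gripper": 160, "offset": [0, 0, -0.04], "angular": [0, 0, 0]},
  {"gripper": 160, "offset": [0, 0, -0.06], "angular": [0, 0, 0]},
  {"gripper": 160, "offset": [0, 0, -0.09], "angular": [0, 0, 0]},
])

```text
t: 15.2
eef_pos: [0.556, 0.0382, 0.2271]
tool_rot: [0.0, 1.0, 0.002, -0.001]
contact_force: [0.2, 0.2, -3.8]
gripper_width: 0.449
grasp_force: 81.5
```

drive_tool([
  {"gripper": 160, "offset": [0, 0, -0.03], "angular": [0, 0, 0]},
  {"gripper": 160, "offset": [0, 0, -0.04], "angular": [0, 0, 0]},
  {"gripper": 160, "offset": [0, 0, -0.04], "angular": [0, 0, 0]},
])

```text
t: 15.5
eef_pos: [0.5577, 0.0385, 0.2684]
tool_rot: [-0.0, 1.0, 0.002, 0.002]
contact_force: [0.0, -0.4, -3.7]
gripper_width: 0.448
grasp_force: 81.5
```

Run:
```python
from h import *
to([.5476,.3533,.2],0)
t=optics.read_camera("top"); s=optics.read_camera("side"); cv2.imwrite("pics/top3.png",t); cv2.imwrite("pics/side3.png",s)
```

```text
t 15.5 p [0.5577 0.0385 0.2684] yaw 0.24 tiltz [0.0036 0.0002] F [ 0.  -0.4 -3.7] T [-0.02  0.   -0.01] w 0.448 gf 81.5 q [ 0.03  0.34 -0.26  1.86  0.11  0.95 -1.84]
offset [-0.0091 -0.3148  0.0684] ang [-0.    -0.005  0.005]
```

drive_tool([
  {"gripper": 160, "offset": [-0.001, -0.045, 0], "angular": [0, 0, 0]},
  {"gripper": 160, "offset": [-0.003, -0.09, 0], "angular": [0, 0, 0]},
  {"gripper": 160, "offset": [-0.004, -0.135, 0], "angular": [0, 0, 0]},
  {"gripper": 160, "offset": [-0.006, -0.18, 0], "angular": [0, 0, 0]},
  {"gripper": 160, "offset": [-0.007, -0.22, 0], "angular": [0, 0, 0]},
])

```text
t: 16.1
eef_pos: [0.5477, 0.2604, 0.2643]
tool_rot: [0.001, 1.0, 0.003, -0.002]
contact_force: [0.3, -0.7, -2.8]
gripper_width: 0.45
grasp_force: 81.6
```

drive_tool([
  {"gripper": 160, "offset": [-0.001, -0.04, 0.02], "angular": [0, 0, 0]},
  {"gripper": 160, "offset": [-0.002, -0.08, 0.05], "angular": [0, 0, 0]},
  {"gripper": 160, "offset": [-0.002, -0.095, 0.08], "angular": [0, 0, 0]},
  {"gripper": 160, "offset": [-0.002, -0.095, 0.11], "angular": [0, 0, 0]},
  {"gripper": 160, "offset": [-0.002, -0.095, 0.11], "angular": [0, 0, 0]},
])

```text
t: 16.6
eef_pos: [0.543, 0.3515, 0.1497]
tool_rot: [0.004, 1.0, 0.003, -0.005]
contact_force: [-1.0, -1.2, -3.7]
gripper_width: 0.447
grasp_force: 81.6
```

drive_tool([
  {"gripper": 160, "offset": [0, 0, 0], "angular": [0, 0, 0]},
  {"gripper": 160, "offset": [0, 0, 0], "angular": [0, 0, 0]},
])

```text
t: 16.8
eef_pos: [0.5476, 0.3531, 0.1577]
tool_rot: [-0.0, 1.0, 0.002, 0.001]
contact_force: [0.9, -0.9, -3.3]
gripper_width: 0.449
grasp_force: 81.7
```

Run:
```python
from h import *
to([.5476,.3533,.0905],0)
# shaft: master spline, from pictures taken while the gripper was above (side) 
s=cv2.imread("pics/side3.png"); t=optics.read_camera("top"); cv2.imwrite("pics/top4.png",t)
c=[.5572,.0391]; s4=optics.read_camera("side"); cv2.imwrite("pics/side4.png",s4)
a=[cv2.resize(rect("top",t,c,.099,.03,5000),(380,380)),cv2.resize(s4[180:250,270:340],(380,380),interpolation=cv2.INTER_CUBIC)]
cv2.imwrite("pics/c7.png",np.hstack(a))
```

```text
t 16.8 p [0.5476 0.3531 0.1577] yaw 0.18 tiltz [0.0015 0.0008] F [ 0.9 -0.9 -3.3] T [-0.02 -0.01  0.03] w 0.449 gf 81.7 q [-0.45  0.62 -0.31  1.71  0.23  0.85 -2.43]
offset [-0.0001 -0.0001  0.0672] ang [-0.001 -0.002  0.004]
```

View pics/c7.png

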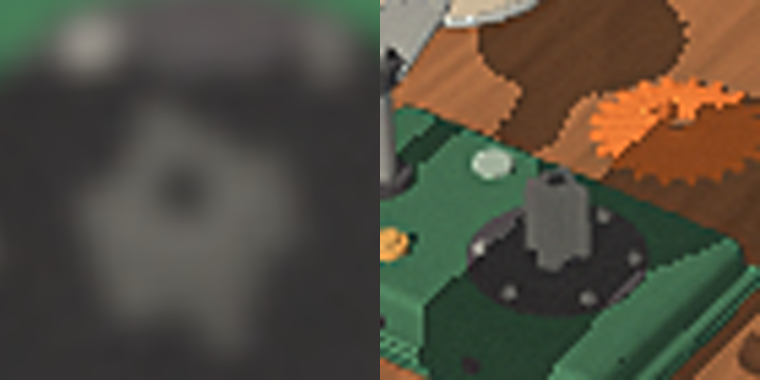

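The bare shaft is shadowed by the arm here; arms of the spline show near (165,110),(90,210),(295,175) around the hole at (180,185). I'll look again once the arm is away.

drive_tool([
  {"gripper": 160, "offset": [0, 0, 0.03], "angular": [0, 0, 0]},
  {"gripper": 160, "offset": [0, 0, 0.05], "angular": [0, 0, 0]},
  {"gripper": 160, "offset": [0, 0, 0.062], "angular": [0, 0, 0]},
  {"gripper": 160, "offset": [0, 0, 0.067], "angular": [0, 0, 0]},
  {"gripper": 160, "offset": [0, 0, 0.068], "angular": [0, 0, 0]},
])

```text
t: 17.4
eef_pos: [0.5471, 0.3533, 0.0903]
tool_rot: [0.0, 1.0, 0.002, 0.0]
contact_force: [-5.4, -3.3, 8.8]
gripper_width: 0.453
grasp_force: 83.8
```

drive_tool([
  {"gripper": 160, "offset": [0, 0, 0], "angular": [0, 0, 0]},
  {"gripper": 100, "offset": [0, 0, 0], "angular": [0, 0, 0]},
  {"gripper": 95, "offset": [0, 0, 0], "angular": [0, 0, 0]},
  {"gripper": 95, "offset": [0, 0, 0], "angular": [0, 0, 0]},
])

```text
t: 17.8
eef_pos: [0.5472, 0.3538, 0.0892]
tool_rot: [-0.001, 1.0, 0.002, 0.001]
contact_force: [0.0, 1.0, 0.1]
gripper_width: 0.632
grasp_force: 0.0
```

drive_tool([
  {"gripper": 95, "offset": [0, 0, -0.03], "angular": [0, 0, 0]},
  {"gripper": 95, "offset": [0, 0, -0.08], "angular": [0, 0, 0]},
  {"gripper": 95, "offset": [0, 0, -0.13], "angular": [0, 0, 0]},
  {"gripper": 95, "offset": [0, 0, -0.2], "angular": [0, 0, 0]},
  {"gripper": 95, "offset": [0, 0, -0.2], "angular": [0, 0, 0]},
])

```text
t: 18.3
eef_pos: [0.5482, 0.3549, 0.2949]
tool_rot: [-0.003, 1.0, 0.002, 0.004]
contact_force: [0.1, 0.7, 0.3]
gripper_width: 0.628
grasp_force: 0.0
```

drive_tool([
  {"gripper": 95, "offset": [-0.03, 0.23, 0], "angular": [0, 0, 0]},
  {"gripper": 95, "offset": [-0.03, 0.23, 0], "angular": [0, 0, 0]},
  {"gripper": 95, "offset": [-0.03, 0.23, 0], "angular": [0, 0, 0]},
  {"gripper": 95, "offset": [-0.03, 0.23, 0], "angular": [0, 0, 0]},
  {"gripper": 95, "offset": [-0.03, 0.23, 0], "angular": [0, 0, 0]},
])

```text
t: 18.8
eef_pos: [0.5173, 0.1192, 0.2888]
tool_rot: [0.001, 1.0, 0.0, 0.0]
contact_force: [0.4, -0.5, -0.0]
gripper_width: 0.621
grasp_force: 0.0
```

drive_tool([
  {"gripper": 95, "offset": [-0.03, 0.235, 0], "angular": [0, 0, 0]},
  {"gripper": 95, "offset": [-0.03, 0.235, 0], "angular": [0, 0, 0]},
  {"gripper": 95, "offset": [-0.03, 0.235, 0], "angular": [0, 0, 0]},
  {"gripper": 95, "offset": [-0.03, 0.235, 0], "angular": [0, 0, 0]},
  {"gripper": 95, "offset": [-0.03, 0.235, 0], "angular": [0, 0, 0]},
])

```text
t: 19.3
eef_pos: [0.488, -0.1152, 0.289]
tool_rot: [0.001, 1.0, 0.001, 0.0]
contact_force: [0.4, -0.1, -0.8]
gripper_width: 0.63
grasp_force: 0.0
```

drive_tool([
  {"gripper": 95, "offset": [0, 0.15, 0], "angular": [0, 0, 0]},
  {"gripper": 95, "offset": [0, 0.15, 0], "angular": [0, 0, 0]},
  {"gripper": 95, "offset": [0, 0.15, 0], "angular": [0, 0, 0]},
  {"gripper": 95, "offset": [0, 0.15, 0], "angular": [0, 0, 0]},
  {"gripper": 95, "offset": [0, 0.15, 0], "angular": [0, 0, 0]},
])

```text
t: 19.8
eef_pos: [0.4892, -0.263, 0.2885]
tool_rot: [-0.0, 1.0, 0.001, 0.0]
contact_force: [0.5, 1.8, -0.8]
gripper_width: 0.627
grasp_force: 0.0
```

Run:
```python
from h import *
st()
t=optics.read_camera("top"); cv2.imwrite("pics/top5.png",t); s=optics.read_camera("side"); cv2.imwrite("pics/side5.png",s)
c=[.5572,.0389]
a=np.hstack([cv2.resize(rect("top",t,c,.099,.03,5000),(380,380)),cv2.resize(s[180:250,270:340],(380,380),interpolation=cv2.INTER_CUBIC)])
g=[cv2.resize(t[170:280,150:260],(250,250)),cv2.resize(t[220:280,350:460],(510,250))]
cv2.imwrite("pics/c8.png",np.vstack([a,np.hstack(g)[:,:760]]))
```

```text
t 19.8 p [ 0.4892 -0.263   0.2885] yaw 0.08 tiltz [0.0002 0.    ] F [ 0.5  1.8 -0.8] T [ 0.02  0.07 -0.06] w 0.627 gf 0.0 q [ 0.45  0.3  -0.08  1.86  0.03  0.99 -1.22]
```

View pics/c8.png

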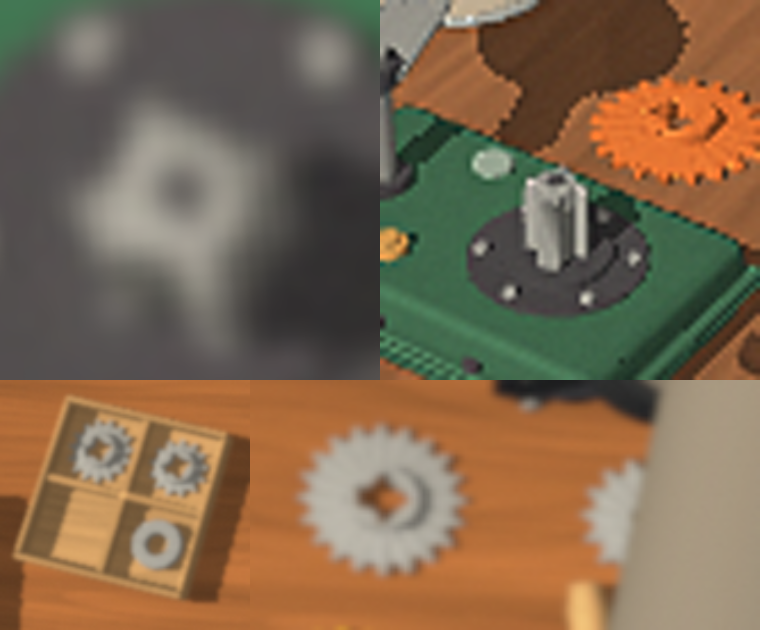

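Both worn sprockets lie flat in the two upper cells ((103,450) and (180,467)), bearing unmoved, middle sprocket unmoved at (380,500). The worn bores still carry the shaft's orientation, so I can read the master spline's yaw from them.

```bash
cat >> h.py <<'E'
def ana(t,c,z):
    for _ in range(2):
        ctr,cen,d,m,uv,ppm=bore("top",t,c,z); c=ctr
    s=prof(d,uv,ppm); a=np.arange(0,360,2); f4=np.sum(s*np.exp(4j*np.deg2rad(a))); p4=np.rad2deg(np.angle(f4))/4
    s2=prof(d,uv,ppm,.0115,.0135); p42=np.rad2deg(np.angle(np.sum(s2*np.exp(4j*np.deg2rad(a)))))/4
    r=[]
    for q in range(4):
        ph=p4+90*q; k=abs((a-ph+180)%360-180)<45; w=s[k]-s[k].min(); b=((a-ph+180)%360-180)[k]
        r.append((round(ph,1),int(w.sum()),int((w>60).sum()*2),round(float((w**2*b).sum()/(w**2).sum()),1)))
    print(ctr,cen,"p4",round(p4,1),round(p42,1),r)
    return cv2.resize(d.clip(0,255).astype(np.uint8),(260,260))
E
python3 - <<'E'
from h import *
t5=cv2.imread("pics/top5.png"); t0=cv2.imread("pics/top0.png")
o=[ana(t5,(.5476,.3533),.024),ana(t5,(.5313,.2506),.024),ana(t5,(.449,-.1902),.016),ana(t0,(.449,-.1902),.016),ana(t0,(.4457,-.3575),.016)]
cv2.imwrite("pics/c9.png",np.vstack([np.hstack(o[:3]),np.hstack(o[3:]+[o[0]*0])]))
E
```

```text
[0.547  0.3552] [0.5469 0.3563] p4 17.7 17.9 [(np.float64(17.7), 1304, 18, -2.0), (np.float64(107.7), 2131, 42, 0.4), (np.float64(197.7), 1159, 14, 2.8), (np.float64(287.7), 959, 0, -0.9)]
[0.5319 0.2527] [0.5324 0.2533] p4 18.3 18.6 [(np.float64(18.3), 1637, 24, -6.3), (np.float64(108.3), 2063, 38, -1.9), (np.float64(198.3), 1308, 18, 4.4), (np.float64(288.3), 815, 0, 8.5)]
[ 0.449  -0.1903] [ 0.4489 -0.189 ] p4 2.4 3.2 [(np.float64(2.4), 1718, 26, -0.1), (np.float64(92.4), 2699, 50, -1.4), (np.float64(182.4), 1612, 28, 3.3), (np.float64(272.4), 887, 0, -4.6)]
[ 0.449  -0.1902] [ 0.449 -0.189] p4 2.4 3.2 [(np.float64(2.4), 1708, 28, -0.9), (np.float64(92.4), 2653, 48, -1.2), (np.float64(182.4), 1609, 26, 3.8), (np.float64(272.4), 895, 0, -4.0)]
[ 0.4457 -0.3577] [ 0.4454 -0.3573] p4 -4.1 -4.4 [(np.float64(-4.1), 1504, 24, 0.9), (np.float64(85.9), 1158, 10, -5.1), (np.float64(175.9), 2192, 38, 1.2), (np.float64(265.9), 840, 0, 3.3)]
```

View pics/c9.png

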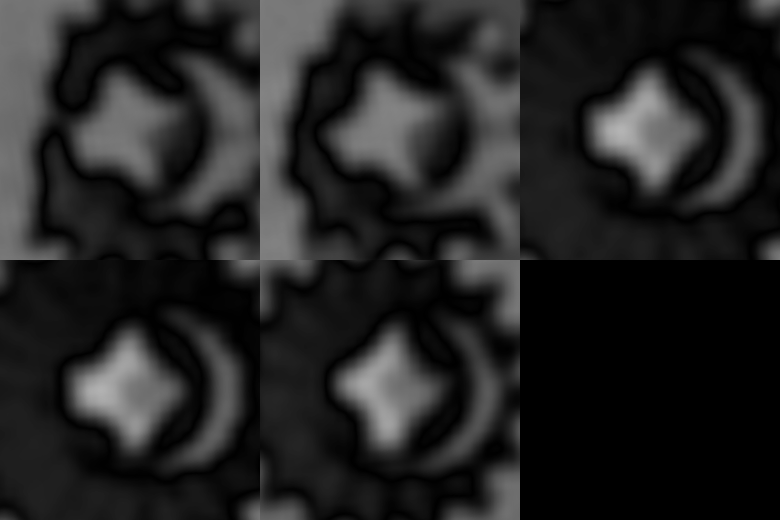

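Worn bores: slots at 18°+90°k with the wide one at ~108° (left, slightly down); middle's wide slot at ~92.5° and small's at ~176°. So middle needs about +15° and small about −68°.

drive_tool([
  {"gripper": 95, "offset": [-0.02, -0.036, 0.05], "angular": [0, 0, -0.91]},
  {"gripper": 95, "offset": [-0.04, -0.073, 0.1], "angular": [0, 0, -0.91]},
  {"gripper": 95, "offset": [-0.04, -0.073, 0.14], "angular": [0, 0, -0.91]},
  {"gripper": 95, "offset": [-0.04, -0.073, 0.16], "angular": [0, 0, -0.91]},
  {"gripper": 95, "offset": [-0.04, -0.073, 0.16], "angular": [0, 0, -0.91]},
])

```text
t: 20.4
eef_pos: [0.4462, -0.185, 0.1247]
tool_rot: [-0.003, 0.934, 0.357, -0.003]
contact_force: [-0.3, -0.7, 0.2]
gripper_width: 0.633
grasp_force: 0.0
```

drive_tool([
  {"gripper": 95, "offset": [0, 0, 0], "angular": [0, 0, -0.91]},
  {"gripper": 95, "offset": [0, 0, 0], "angular": [0, 0, -0.91]},
  {"gripper": 95, "offset": [0, 0, 0], "angular": [0, 0, -0.91]},
  {"gripper": 95, "offset": [0, 0, 0], "angular": [0, 0, -0.91]},
  {"gripper": 95, "offset": [0, 0, 0], "angular": [0, 0, -0.91]},
])

```text
t: 20.9
eef_pos: [0.4496, -0.1871, 0.129]
tool_rot: [0.0, 0.751, 0.66, 0.0]
contact_force: [0.6, 0.1, 0.2]
gripper_width: 0.631
grasp_force: 0.0
```

drive_tool([
  {"gripper": 95, "offset": [0, 0, 0], "angular": [0, 0, 0]},
  {"gripper": 95, "offset": [0, 0, 0], "angular": [0, 0, 0]},
])

```text
t: 21.1
eef_pos: [0.4494, -0.1879, 0.1288]
tool_rot: [0.0, 0.754, 0.657, 0.0]
contact_force: [0.3, -0.1, -0.1]
gripper_width: 0.63
grasp_force: 0.0
```

Run:
```python
from h import *
to([.449,-.1898,.081],82)
```

```text
t 21.1 p [ 0.4494 -0.1879  0.1288] yaw 82.09 tiltz [0.0005 0.0003] F [ 0.3 -0.1 -0.1] T [0.03 0.02 0.  ] w 0.63 gf 0.0 q [ 0.61  0.46 -0.42  2.11  0.31  0.62 -0.16]
offset [-0.002  -0.0001  0.0478] ang [ 0.001 -0.001  0.002]
```

drive_tool([
  {"gripper": 95, "offset": [-0.002, 0, 0.03], "angular": [0, 0, 0]},
  {"gripper": 95, "offset": [-0.002, 0, 0.045], "angular": [0, 0, 0]},
  {"gripper": 95, "offset": [-0.002, 0, 0.047], "angular": [0, 0, 0]},
  {"gripper": 140, "offset": [-0.002, 0, 0.047], "angular": [0, 0, 0]},
  {"gripper": 160, "offset": [-0.002, 0, 0.047], "angular": [0, 0, 0]},
], grip_force=25)

```text
t: 21.6
eef_pos: [0.449, -0.1907, 0.082]
tool_rot: [0.0, 0.754, 0.657, 0.0]
contact_force: [0.6, 0.3, -5.2]
gripper_width: 0.488
grasp_force: 25.9
```

drive_tool([
  {"gripper": 160, "offset": [0, 0, 0], "angular": [0, 0, 0]},
  {"gripper": 160, "offset": [0, 0, 0], "angular": [0, 0, 0]},
  {"gripper": 160, "offset": [0, 0, 0], "angular": [0, 0, 0]},
])

```text
t: 21.9
eef_pos: [0.4487, -0.191, 0.0818]
tool_rot: [0.0, 0.754, 0.657, -0.0]
contact_force: [-0.1, 0.6, -1.8]
gripper_width: 0.49
grasp_force: 26.3
```

```bash
python3 -c "
from h import *
st()"
```

```text
t 21.9 p [ 0.4487 -0.191   0.0818] yaw 82.14 tiltz [ 0.     -0.0001] F [-0.1  0.6 -1.8] T [0.11 0.19 0.  ] w 0.49 gf 26.3 q [ 0.57  0.54 -0.37  2.13  0.38  0.53 -0.21]
```

drive_tool([
  {"gripper": 95, "offset": [0, 0, 0], "angular": [0, 0, 0]},
  {"gripper": 95, "offset": [0, 0, 0], "angular": [0, 0, 0]},
  {"gripper": 95, "offset": [0.0005, 0, -0.015], "angular": [0, 0, 0]},
  {"gripper": 95, "offset": [0.0005, 0, -0.025], "angular": [0, 0, 0.2]},
  {"gripper": 95, "offset": [0.0005, 0, -0.025], "angular": [0, 0, 0.4]},
])

```text
t: 22.4
eef_pos: [0.45, -0.1909, 0.108]
tool_rot: [0.001, 0.845, 0.534, 0.001]
contact_force: [0.3, -0.2, 0.2]
gripper_width: 0.629
grasp_force: 0.0
```

drive_tool([
  {"gripper": 95, "offset": [0, 0, 0], "angular": [0, 0, 0.8]},
  {"gripper": 95, "offset": [0, 0, 0], "angular": [0, 0, 0.8]},
  {"gripper": 95, "offset": [0, 0, 0], "angular": [0, 0, 0.8]},
  {"gripper": 95, "offset": [0, 0, 0], "angular": [0, 0, 0.8]},
  {"gripper": 95, "offset": [0, 0, 0], "angular": [0, 0, 0.8]},
])

```text
t: 22.9
eef_pos: [0.4493, -0.1904, 0.1069]
tool_rot: [0.0, 0.968, 0.249, 0.0]
contact_force: [0.1, 0.4, -0.1]
gripper_width: 0.628
grasp_force: 0.0
```

drive_tool([
  {"gripper": 95, "offset": [0, 0, 0], "angular": [0, 0, 0.8]},
  {"gripper": 95, "offset": [0, 0, 0], "angular": [0, 0, 0.8]},
  {"gripper": 95, "offset": [0, 0, 0], "angular": [0, 0, 0.8]},
  {"gripper": 95, "offset": [0, 0, 0], "angular": [0, 0, 0.8]},
  {"gripper": 95, "offset": [0, 0, 0], "angular": [0, 0, 0.8]},
])

```text
t: 23.4
eef_pos: [0.4492, -0.1905, 0.1067]
tool_rot: [0.0, 0.998, -0.061, 0.0]
contact_force: [0.2, -0.5, 1.0]
gripper_width: 0.628
grasp_force: 0.0
```

drive_tool([
  {"gripper": 95, "offset": [0, 0, 0], "angular": [0, 0, 0]},
  {"gripper": 95, "offset": [0, 0, 0], "angular": [0, 0, 0]},
])

```text
t: 23.6
eef_pos: [0.449, -0.1905, 0.1066]
tool_rot: [0.0, 0.998, -0.059, 0.0]
contact_force: [0.4, -0.2, -0.3]
gripper_width: 0.627
grasp_force: 0.0
```

```bash
python3 -c "
from h import *
to([.4488,-.1903,.081],-8)"
```

```text
t 23.6 p [ 0.449  -0.1905  0.1066] yaw -6.82 tiltz [ 0.0002 -0.    ] F [ 0.4 -0.2 -0.3] T [-0.05  0.03 -0.01] w 0.627 gf 0.0 q [ 0.27  0.47  0.01  2.14 -0.01  0.53 -1.41]
offset [-0.0002 -0.0002  0.0256] ang [-0.    -0.     0.026]
```

drive_tool([
  {"gripper": 95, "offset": [0, 0, 0.02], "angular": [0, 0, 0]},
  {"gripper": 95, "offset": [0, 0, 0.0255], "angular": [0, 0, 0]},
  {"gripper": 95, "offset": [0, 0, 0.0255], "angular": [0, 0, 0]},
  {"gripper": 160, "offset": [0, 0, 0.0255], "angular": [0, 0, 0]},
  {"gripper": 160, "offset": [0, 0, 0.0255], "angular": [0, 0, 0]},
], grip_force=80)

```text
t: 24.1
eef_pos: [0.4489, -0.1911, 0.082]
tool_rot: [0.0, 0.998, -0.061, 0.0]
contact_force: [-2.7, -1.0, 5.7]
gripper_width: 0.435
grasp_force: 79.4
```

drive_tool([
  {"gripper": 160, "offset": [0, 0, 0], "angular": [0, 0, 0]},
  {"gripper": 160, "offset": [0, 0, 0], "angular": [0, 0, 0]},
  {"gripper": 160, "offset": [0, 0, 0], "angular": [0, 0, 0]},
])

```text
t: 24.4
eef_pos: [0.4489, -0.1911, 0.0821]
tool_rot: [0.0, 0.998, -0.061, 0.0]
contact_force: [-2.3, -1.2, 5.7]
gripper_width: 0.436
grasp_force: 79.5
```

```bash
python3 -c "
from h import *
st()"
```

```text
t 24.4 p [ 0.4489 -0.1911  0.0821] yaw -7.03 tiltz [ 0.0006 -0.0008] F [-2.3 -1.2  5.7] T [-0.24  0.43  0.06] w 0.436 gf 79.5 q [ 0.27  0.52  0.01  2.15 -0.01  0.47 -1.41]
```

drive_tool([
  {"gripper": 160, "offset": [0, 0, -0.01], "angular": [0, 0, 0]},
  {"gripper": 160, "offset": [0, 0, -0.04], "angular": [0, 0, 0]},
  {"gripper": 160, "offset": [0, 0, -0.08], "angular": [0, 0, 0]},
  {"gripper": 160, "offset": [0, 0, -0.12], "angular": [0, 0, 0]},
  {"gripper": 160, "offset": [0, 0, -0.16], "angular": [0, 0, 0]},
])

```text
t: 24.9
eef_pos: [0.448, -0.1901, 0.243]
tool_rot: [-0.0, 0.998, -0.061, -0.0]
contact_force: [1.3, 0.2, -5.4]
gripper_width: 0.435
grasp_force: 81.4
```

drive_tool([
  {"gripper": 160, "offset": [0, 0, 0], "angular": [0, 0, -0.344]},
  {"gripper": 160, "offset": [0, 0, 0], "angular": [0, 0, -0.344]},
  {"gripper": 160, "offset": [0, 0, 0], "angular": [0, 0, -0.344]},
  {"gripper": 160, "offset": [0, 0, 0], "angular": [0, 0, -0.344]},
])

```text
t: 25.3
eef_pos: [0.4483, -0.1904, 0.241]
tool_rot: [-0.0, 0.997, 0.072, -0.0]
contact_force: [-0.0, 0.2, -5.0]
gripper_width: 0.431
grasp_force: 81.1
```

```bash
python3 -c "
from h import *
to([.557,.0387,.235],8.6)"
```

```text
t 25.3 p [ 0.4483 -0.1904  0.241 ] yaw 8.26 tiltz [-0.0007  0.0003] F [-0.   0.2 -5. ] T [ 0.03 -0.03  0.01] w 0.431 gf 81.1 q [ 0.3   0.25 -0.03  2.06  0.01  0.84 -1.16]
offset [ 0.1405 -0.211   0.006 ] ang [-0.001  0.001 -0.008]
```

drive_tool([
  {"gripper": 160, "offset": [0.028, -0.042, 0], "angular": [0, 0, 0]},
  {"gripper": 160, "offset": [0.056, -0.084, 0], "angular": [0, 0, 0]},
  {"gripper": 160, "offset": [0.084, -0.126, 0], "angular": [0, 0, 0]},
  {"gripper": 160, "offset": [0.112, -0.168, 0], "angular": [0, 0, 0]},
  {"gripper": 160, "offset": [0.132, -0.198, 0], "angular": [0, 0, 0]},
])

```text
t: 25.8
eef_pos: [0.551, 0.0284, 0.2408]
tool_rot: [-0.001, 0.997, 0.073, -0.0]
contact_force: [0.5, -0.8, -4.5]
gripper_width: 0.436
grasp_force: 81.4
```

drive_tool([
  {"gripper": 160, "offset": [0.0085, -0.013, 0], "angular": [0, 0, -0.008]},
  {"gripper": 160, "offset": [0.0085, -0.013, 0.02], "angular": [0, 0, -0.008]},
  {"gripper": 160, "offset": [0.0085, -0.013, 0.04], "angular": [0, 0, -0.008]},
  {"gripper": 160, "offset": [0.0085, -0.013, 0.05], "angular": [0, 0, -0.008]},
  {"gripper": 160, "offset": [0.0085, -0.013, 0.05], "angular": [0, 0, -0.008]},
])

```text
t: 26.3
eef_pos: [0.5556, 0.0381, 0.1893]
tool_rot: [0.0, 0.997, 0.076, -0.002]
contact_force: [0.2, 0.1, -4.5]
gripper_width: 0.436
grasp_force: 81.4
```

drive_tool([
  {"gripper": 160, "offset": [0, 0, 0], "angular": [0, 0, 0]},
  {"gripper": 160, "offset": [0, 0, 0], "angular": [0, 0, 0]},
])

```text
t: 26.5
eef_pos: [0.5575, 0.0387, 0.1921]
tool_rot: [-0.0, 0.997, 0.076, 0.001]
contact_force: [-0.1, -0.3, -4.3]
gripper_width: 0.437
grasp_force: 81.5
```

```bash
python3 -c "
from h import *
to([.557,.0387,.181],8.6)"
```

```text
t 26.5 p [0.5575 0.0387 0.1921] yaw 8.75 tiltz [0.0018 0.0002] F [-0.1 -0.3 -4.3] T [-0.01 -0.01  0.01] w 0.437 gf 81.5 q [-0.08  0.43 -0.13  1.93  0.07  0.79 -1.67]
offset [-0.0005 -0.0001  0.011 ] ang [ 0.    -0.002  0.003]
```

Descend gently and watch force.

drive_tool([
  {"gripper": 160, "offset": [0, 0, 0.004], "angular": [0, 0, 0]},
  {"gripper": 160, "offset": [0, 0, 0.008], "angular": [0, 0, 0]},
  {"gripper": 160, "offset": [0, 0, 0.012], "angular": [0, 0, 0]},
  {"gripper": 160, "offset": [0, 0, 0.012], "angular": [0, 0, 0]},
])

```text
t: 26.9
eef_pos: [0.5564, 0.0388, 0.1783]
tool_rot: [0.0, 0.997, 0.077, -0.001]
contact_force: [-0.3, 0.4, -5.0]
gripper_width: 0.431
grasp_force: 81.2
```

drive_tool([
  {"gripper": 160, "offset": [0, 0, 0.003], "angular": [0, 0, 0]},
  {"gripper": 160, "offset": [0, 0, 0.003], "angular": [0, 0, 0]},
])

```text
t: 27.1
eef_pos: [0.5567, 0.0388, 0.1757]
tool_rot: [0.0, 0.997, 0.077, -0.0]
contact_force: [0.4, 0.4, -4.7]
gripper_width: 0.434
grasp_force: 81.2
```

```bash
python3 -c "
from h import *
st()"
```

```text
t 27.1 p [0.5567 0.0388 0.1757] yaw 8.8 tiltz [-0.0005 -0.0001] F [ 0.4  0.4 -4.7] T [0.01 0.01 0.  ] w 0.434 gf 81.2 q [-0.08  0.45 -0.13  1.94  0.08  0.76 -1.67]
```

drive_tool([
  {"gripper": 160, "offset": [0, 0, 0.003], "angular": [0, 0, 0]},
  {"gripper": 160, "offset": [0, 0, 0.003], "angular": [0, 0, 0]},
])

```text
t: 27.3
eef_pos: [0.5571, 0.0389, 0.1728]
tool_rot: [-0.0, 0.997, 0.077, 0.0]
contact_force: [0.6, 0.3, -5.3]
gripper_width: 0.429
grasp_force: 81.4
```

drive_tool([
  {"gripper": 160, "offset": [0, 0, 0.003], "angular": [0, 0, 0]},
  {"gripper": 160, "offset": [0, 0, 0.003], "angular": [0, 0, 0]},
])

```text
t: 27.5
eef_pos: [0.5572, 0.0389, 0.1699]
tool_rot: [-0.0, 0.997, 0.077, 0.0]
contact_force: [1.9, 0.5, -6.1]
gripper_width: 0.435
grasp_force: 81.5
```

```bash
python3 -c "
from h import *
st()"
```

```text
t 27.5 p [0.5572 0.0389 0.1699] yaw 8.81 tiltz [0.0006 0.0001] F [ 1.9  0.5 -6.1] T [ 0.12 -0.35  0.06] w 0.435 gf 81.5 q [-0.08  0.46 -0.13  1.94  0.08  0.74 -1.67]
```

It is on the spline already; continue down.

drive_tool([
  {"gripper": 160, "offset": [0, 0, 0.004], "angular": [0, 0, 0]},
  {"gripper": 160, "offset": [0, 0, 0.008], "angular": [0, 0, 0]},
  {"gripper": 160, "offset": [0, 0, 0.008], "angular": [0, 0, 0]},
])

```text
t: 27.8
eef_pos: [0.5572, 0.039, 0.1616]
tool_rot: [-0.0, 0.997, 0.077, 0.0]
contact_force: [2.9, 0.3, -6.0]
gripper_width: 0.434
grasp_force: 81.3
```

drive_tool([
  {"gripper": 160, "offset": [0, 0, 0.004], "angular": [0, 0, 0]},
  {"gripper": 160, "offset": [0, 0, 0.008], "angular": [0, 0, 0]},
  {"gripper": 160, "offset": [0, 0, 0.008], "angular": [0, 0, 0]},
])

```text
t: 28.1
eef_pos: [0.5572, 0.039, 0.1536]
tool_rot: [-0.0, 0.997, 0.077, 0.0]
contact_force: [4.6, 0.6, -6.4]
gripper_width: 0.432
grasp_force: 81.2
```

drive_tool([
  {"gripper": 160, "offset": [0, 0, 0.004], "angular": [0, 0, 0]},
  {"gripper": 160, "offset": [0, 0, 0.008], "angular": [0, 0, 0]},
  {"gripper": 160, "offset": [0, 0, 0.008], "angular": [0, 0, 0]},
])

```text
t: 28.4
eef_pos: [0.5572, 0.039, 0.1456]
tool_rot: [-0.0, 0.997, 0.077, 0.0]
contact_force: [5.3, 1.2, -7.0]
gripper_width: 0.43
grasp_force: 81.2
```

```bash
python3 -c "
from h import *
st()"
```

```text
t 28.4 p [0.5572 0.039  0.1456] yaw 8.82 tiltz [0.0007 0.0002] F [ 5.3  1.2 -7. ] T [ 0.28 -1.01  0.04] w 0.43 gf 81.2 q [-0.09  0.49 -0.12  1.96  0.09  0.7  -1.68]
```

drive_tool([
  {"gripper": 160, "offset": [0.0005, 0, 0.004], "angular": [0, 0, 0]},
  {"gripper": 160, "offset": [0.0005, 0, 0.0075], "angular": [0, 0, 0]},
  {"gripper": 160, "offset": [0.0005, 0, 0.0085], "angular": [0, 0, 0]},
  {"gripper": 160, "offset": [0.0005, 0, 0.0085], "angular": [0, 0, 0]},
])

```text
t: 28.8
eef_pos: [0.5575, 0.0389, 0.1382]
tool_rot: [0.0, 0.997, 0.077, 0.0]
contact_force: [0.2, -0.1, 2.7]
gripper_width: 0.435
grasp_force: 82.9
```

```bash
python3 -c "
from h import *
st()"
```

```text
t 28.8 p [0.5575 0.0389 0.1382] yaw 8.79 tiltz [ 0.0001 -0.0002] F [ 0.2 -0.1  2.7] T [0.   0.15 0.04] w 0.435 gf 82.9 q [-0.09  0.51 -0.12  1.96  0.09  0.68 -1.68]
```

drive_tool([
  {"gripper": 120, "offset": [0, 0, 0], "angular": [0, 0, 0]},
  {"gripper": 95, "offset": [0, 0, 0], "angular": [0, 0, 0]},
  {"gripper": 95, "offset": [0, 0, 0], "angular": [0, 0, 0]},
  {"gripper": 95, "offset": [0, 0, -0.02], "angular": [0, 0, 0]},
  {"gripper": 95, "offset": [0, 0, -0.06], "angular": [0, 0, 0]},
])

```text
t: 29.3
eef_pos: [0.5552, 0.0386, 0.1954]
tool_rot: [0.0, 0.997, 0.077, -0.004]
contact_force: [0.8, -0.1, 0.2]
gripper_width: 0.629
grasp_force: 0.0
```

drive_tool([
  {"gripper": 95, "offset": [0, 0, -0.05], "angular": [0, 0, -0.8]},
  {"gripper": 95, "offset": [0, 0, -0.1], "angular": [0, 0, -0.8]},
  {"gripper": 95, "offset": [0, 0, -0.1], "angular": [0, 0, -0.8]},
  {"gripper": 95, "offset": [0, 0, -0.1], "angular": [0, 0, -0.8]},
  {"gripper": 95, "offset": [0, 0, -0.1], "angular": [0, 0, -0.8]},
])

```text
t: 29.8
eef_pos: [0.5572, 0.0387, 0.2978]
tool_rot: [0.0, 0.924, 0.382, 0.0]
contact_force: [-0.8, -0.2, 0.4]
gripper_width: 0.626
grasp_force: 0.0
```

Run:
```python
from h import *
t=optics.read_camera("top"); cv2.imwrite("pics/top6.png",t); s=optics.read_camera("side"); cv2.imwrite("pics/side6.png",s)
hsv=cv2.cvtColor(t,cv2.COLOR_BGR2HSV); m=((hsv[...,1]<60)&(hsv[...,2]>70)).astype(np.uint8)
k,l,stt,ce=cv2.connectedComponentsWithStats(m[200:330,330:480]); 
for i in range(1,k):
    if stt[i,4]>250: print(stt[i]+[330,200,0,0,0],ce[i]+[330,200])
ana(t,(.4457,-.3576),.016)
# side view of the gouge handle nearest end
print("gouge end",plane("top",420.5,269,.02),plane("top",433,352,.01))
to([.4457,-.3570,.12],75)
```

```text
[ 330  200   26   84 1074] [338.4665 250.3696]
[423 240  28  29 524] [436.5172 253.5916]
[330 296  36  34 928] [346.3459 313.2101]
[ 0.4457 -0.3577] [ 0.4454 -0.3573] p4 -3.9 -4.3 [(np.float64(-3.9), 1531, 24, 0.8), (np.float64(86.1), 1140, 8, -5.3), (np.float64(176.1), 2224, 38, 1.1), (np.float64(266.1), 828, 0, 3.6)]
gouge end [ 0.3977 -0.3104  0.02  ] [ 0.1787 -0.3503  0.01  ]
t 29.9 p [0.5571 0.0387 0.2971] yaw 44.64 tiltz [-0.0009 -0.0001] F [ 0.4  0.2 -0.3] T [ 0.02 -0.01  0.02] w 0.632 gf 0.0 q [ 0.03  0.31 -0.26  1.83  0.09  1.02 -1.06]
offset [-0.3572  0.2034  0.1773] ang [-0.001  0.001 -0.675]
```

drive_tool([
  {"gripper": 95, "offset": [-0.179, 0.102, 0], "angular": [0, 0, 0]},
  {"gripper": 95, "offset": [-0.179, 0.102, 0], "angular": [0, 0, 0]},
  {"gripper": 95, "offset": [-0.179, 0.102, 0], "angular": [0, 0, 0]},
  {"gripper": 95, "offset": [-0.179, 0.102, 0], "angular": [0, 0, 0]},
  {"gripper": 95, "offset": [-0.179, 0.102, 0], "angular": [0, 0, 0]},
])

```text
t: 30.4
eef_pos: [0.4995, -0.1667, 0.2969]
tool_rot: [0.001, 0.927, 0.375, -0.002]
contact_force: [0.1, -0.3, 1.1]
gripper_width: 0.633
grasp_force: 0.0
```

drive_tool([
  {"gripper": 95, "offset": [-0.179, 0.102, 0], "angular": [0, 0, 0]},
  {"gripper": 95, "offset": [-0.179, 0.102, 0], "angular": [0, 0, 0]},
  {"gripper": 95, "offset": [-0.179, 0.102, 0], "angular": [0, 0, 0]},
  {"gripper": 95, "offset": [-0.179, 0.102, 0], "angular": [0, 0, 0]},
  {"gripper": 95, "offset": [-0.179, 0.102, 0], "angular": [0, 0, 0]},
])

```text
t: 30.9
eef_pos: [0.4436, -0.3647, 0.297]
tool_rot: [0.001, 0.927, 0.375, -0.002]
contact_force: [-0.2, -0.4, -0.4]
gripper_width: 0.629
grasp_force: 0.0
```

drive_tool([
  {"gripper": 95, "offset": [0, 0, 0.04], "angular": [0, 0, -0.675]},
  {"gripper": 95, "offset": [0, 0, 0.08], "angular": [0, 0, -0.675]},
  {"gripper": 95, "offset": [0, 0, 0.12], "angular": [0, 0, -0.675]},
  {"gripper": 95, "offset": [0, 0, 0.15], "angular": [0, 0, -0.675]},
  {"gripper": 95, "offset": [0, 0, 0.15], "angular": [0, 0, -0.675]},
])

```text
t: 31.4
eef_pos: [0.445, -0.3557, 0.1432]
tool_rot: [-0.004, 0.793, 0.61, -0.001]
contact_force: [-1.3, 0.7, -0.7]
gripper_width: 0.629
grasp_force: 0.0
```

drive_tool([
  {"gripper": 95, "offset": [0, 0, 0], "angular": [0, 0, 0]},
  {"gripper": 95, "offset": [0, 0, 0], "angular": [0, 0, 0]},
])

```text
t: 31.6
eef_pos: [0.4484, -0.3585, 0.1494]
tool_rot: [0.001, 0.793, 0.609, 0.0]
contact_force: [-0.6, -0.2, 0.2]
gripper_width: 0.626
grasp_force: 0.0
```

Run:
```python
from h import *
to([.4457,-.3582,.081],75)
```

```text
t 31.6 p [ 0.4484 -0.3585  0.1494] yaw 75.05 tiltz [ 0.0025 -0.0017] F [-0.6 -0.2  0.2] T [ 0.01  0.04 -0.01] w 0.626 gf 0.0 q [ 0.68  0.51 -0.15  1.92  0.11  0.72  0.21]
offset [-0.0004 -0.0028  0.0684] ang [0.004 0.001 0.001]
```

drive_tool([
  {"gripper": 95, "offset": [-0.0005, -0.0025, 0.03], "angular": [0, 0, 0]},
  {"gripper": 95, "offset": [-0.0005, -0.0025, 0.055], "angular": [0, 0, 0]},
  {"gripper": 95, "offset": [-0.0005, -0.0025, 0.067], "angular": [0, 0, 0]},
  {"gripper": 95, "offset": [-0.0005, -0.0025, 0.068], "angular": [0, 0, 0]},
  {"gripper": 95, "offset": [-0.0005, -0.0025, 0.068], "angular": [0, 0, 0]},
])

```text
t: 32.1
eef_pos: [0.4454, -0.3583, 0.0807]
tool_rot: [0.001, 0.793, 0.61, 0.0]
contact_force: [0.5, -0.3, 0.4]
gripper_width: 0.625
grasp_force: 0.0
```

drive_tool([
  {"gripper": 160, "offset": [0, 0, 0], "angular": [0, 0, 0]},
  {"gripper": 160, "offset": [0, 0, 0], "angular": [0, 0, 0]},
  {"gripper": 160, "offset": [0, 0, 0], "angular": [0, 0, 0]},
  {"gripper": 160, "offset": [0, 0, 0], "angular": [0, 0, 0]},
  {"gripper": 160, "offset": [0, 0, 0], "angular": [0, 0, 0]},
])

```text
t: 32.6
eef_pos: [0.4462, -0.3588, 0.082]
tool_rot: [0.002, 0.792, 0.61, 0.001]
contact_force: [-0.2, 0.7, 8.2]
gripper_width: 0.443
grasp_force: 79.2
```

```bash
python3 -c "
from h import *
st()"
```

```text
t 32.6 p [ 0.4462 -0.3588  0.082 ] yaw 75.18 tiltz [ 0.0038 -0.0025] F [-0.2  0.7  8.2] T [0.15 0.04 0.05] w 0.443 gf 79.2 q [ 0.67  0.61 -0.13  1.95  0.14  0.59  0.19]
```

drive_tool([
  {"gripper": 160, "offset": [0, 0, -0.01], "angular": [0, 0, 0]},
  {"gripper": 160, "offset": [0, 0, -0.04], "angular": [0, 0, 0]},
  {"gripper": 160, "offset": [0, 0, -0.08], "angular": [0, 0, 0]},
  {"gripper": 160, "offset": [0, 0, -0.12], "angular": [0, 0, 0]},
  {"gripper": 160, "offset": [0, 0, -0.17], "angular": [0, 0, 0]},
])

```text
t: 33.1
eef_pos: [0.4433, -0.3572, 0.2507]
tool_rot: [-0.001, 0.792, 0.61, -0.0]
contact_force: [0.1, 0.1, -3.6]
gripper_width: 0.44
grasp_force: 80.7
```

drive_tool([
  {"gripper": 160, "offset": [0, 0, 0], "angular": [0, 0, 0.75]},
  {"gripper": 160, "offset": [0, 0, 0], "angular": [0, 0, 0.75]},
  {"gripper": 160, "offset": [0, 0, 0], "angular": [0, 0, 0.75]},
  {"gripper": 160, "offset": [0, 0, 0], "angular": [0, 0, 0.75]},
  {"gripper": 160, "offset": [0, 0, 0], "angular": [0, 0, 0.75]},
])

```text
t: 33.6
eef_pos: [0.4442, -0.3576, 0.2501]
tool_rot: [-0.0, 0.936, 0.353, -0.0]
contact_force: [0.6, -0.1, -3.4]
gripper_width: 0.442
grasp_force: 80.8
```

drive_tool([
  {"gripper": 160, "offset": [0, 0, 0], "angular": [0, 0, 0.75]},
  {"gripper": 160, "offset": [0, 0, 0], "angular": [0, 0, 0.75]},
  {"gripper": 160, "offset": [0, 0, 0], "angular": [0, 0, 0.75]},
  {"gripper": 160, "offset": [0, 0, 0], "angular": [0, 0, 0.75]},
  {"gripper": 160, "offset": [0, 0, 0], "angular": [0, 0, 0.75]},
])

```text
t: 34.1
eef_pos: [0.4444, -0.3576, 0.2498]
tool_rot: [-0.0, 0.998, 0.068, -0.0]
contact_force: [0.1, -0.3, -3.2]
gripper_width: 0.437
grasp_force: 80.8
```

```bash
python3 -c "
from h import *
to([.5575,.0389,.25],7.3)"
```

```text
t 34.1 p [ 0.4444 -0.3576  0.2498] yaw 7.81 tiltz [-0.0002  0.0002] F [ 0.1 -0.3 -3.2] T [0.05 0.02 0.03] w 0.437 gf 80.8 q [ 0.51  0.36  0.08  1.87 -0.03  0.91 -0.83]
offset [ 0.1659 -0.3775 -0.0002] ang [-0.     0.     0.011]
```

drive_tool([
  {"gripper": 160, "offset": [0.018, -0.04, 0], "angular": [0, 0, 0.01]},
  {"gripper": 160, "offset": [0.036, -0.082, 0], "angular": [0, 0, 0.01]},
  {"gripper": 160, "offset": [0.055, -0.124, 0], "angular": [0, 0, 0.01]},
  {"gripper": 160, "offset": [0.073, -0.166, 0], "angular": [0, 0, 0.01]},
  {"gripper": 160, "offset": [0.083, -0.189, 0], "angular": [0, 0, 0.01]},
])

```text
t: 34.6
eef_pos: [0.5024, -0.155, 0.2499]
tool_rot: [-0.001, 0.998, 0.069, 0.0]
contact_force: [-0.0, -0.5, -3.3]
gripper_width: 0.437
grasp_force: 81.0
```

drive_tool([
  {"gripper": 160, "offset": [0.018, -0.04, 0], "angular": [0, 0, 0]},
  {"gripper": 160, "offset": [0.036, -0.082, 0], "angular": [0, 0, 0]},
  {"gripper": 160, "offset": [0.055, -0.124, 0], "angular": [0, 0, 0]},
  {"gripper": 160, "offset": [0.073, -0.166, 0], "angular": [0, 0, 0]},
  {"gripper": 160, "offset": [0.083, -0.188, 0], "angular": [0, 0, 0]},
])

```text
t: 35.1
eef_pos: [0.5607, 0.0425, 0.25]
tool_rot: [-0.001, 0.998, 0.069, 0.001]
contact_force: [-0.1, 0.1, -3.1]
gripper_width: 0.438
grasp_force: 81.0
```

drive_tool([
  {"gripper": 160, "offset": [0, 0, 0.02], "angular": [0, 0, 0]},
  {"gripper": 160, "offset": [0, 0, 0.04], "angular": [0, 0, 0]},
  {"gripper": 160, "offset": [0, 0, 0.055], "angular": [0, 0, 0]},
  {"gripper": 160, "offset": [0, 0, 0.055], "angular": [0, 0, 0]},
  {"gripper": 160, "offset": [0, 0, 0.055], "angular": [0, 0, 0]},
])

```text
t: 35.6
eef_pos: [0.5603, 0.0373, 0.1949]
tool_rot: [-0.0, 0.998, 0.065, -0.0]
contact_force: [0.5, -0.5, -2.5]
gripper_width: 0.441
grasp_force: 81.0
```

```bash
python3 -c "
from h import *
to([.5575,.0389,.181],7.3)"
```

```text
t 35.6 p [0.5603 0.0373 0.1949] yaw 7.41 tiltz [-0.0002  0.0001] F [ 0.5 -0.5 -2.5] T [-0.02  0.01  0.03] w 0.441 gf 81.0 q [-0.11  0.42 -0.09  1.92  0.05  0.8  -1.66]
offset [-0.0026 -0.0019  0.0139] ang [-0.     0.     0.003]
```

drive_tool([
  {"gripper": 160, "offset": [-0.0026, -0.0018, 0.005], "angular": [0, 0, 0]},
  {"gripper": 160, "offset": [-0.0026, -0.0018, 0.01], "angular": [0, 0, 0]},
  {"gripper": 160, "offset": [-0.0026, -0.0018, 0.013], "angular": [0, 0, 0]},
  {"gripper": 160, "offset": [-0.0026, -0.0018, 0.013], "angular": [0, 0, 0]},
])

```text
t: 36.0
eef_pos: [0.5572, 0.0388, 0.1812]
tool_rot: [0.0, 0.998, 0.063, -0.0]
contact_force: [0.2, -0.3, -3.4]
gripper_width: 0.436
grasp_force: 81.0
```

drive_tool([
  {"gripper": 160, "offset": [0, 0, 0.003], "angular": [0, 0, 0]},
  {"gripper": 160, "offset": [0, 0, 0.003], "angular": [0, 0, 0]},
])

```text
t: 36.2
eef_pos: [0.5574, 0.0388, 0.1783]
tool_rot: [0.0, 0.998, 0.063, -0.0]
contact_force: [-0.1, -0.4, -3.3]
gripper_width: 0.442
grasp_force: 81.0
```

drive_tool([
  {"gripper": 160, "offset": [0, 0, 0.003], "angular": [0, 0, 0]},
  {"gripper": 160, "offset": [0, 0, 0.003], "angular": [0, 0, 0]},
])

```text
t: 36.4
eef_pos: [0.5574, 0.0388, 0.1752]
tool_rot: [0.0, 0.998, 0.063, -0.0]
contact_force: [-0.2, 0.3, -2.5]
gripper_width: 0.439
grasp_force: 80.9
```

drive_tool([
  {"gripper": 160, "offset": [0, 0, 0.003], "angular": [0, 0, 0]},
  {"gripper": 160, "offset": [0, 0, 0.003], "angular": [0, 0, 0]},
])

```text
t: 36.6
eef_pos: [0.5577, 0.039, 0.1723]
tool_rot: [-0.0, 0.998, 0.063, 0.0]
contact_force: [1.6, -0.5, -3.7]
gripper_width: 0.434
grasp_force: 80.9
```

```bash
python3 -c "
from h import *
st()"
```

```text
t 36.6 p [0.5577 0.039  0.1723] yaw 7.24 tiltz [0.0006 0.0001] F [ 1.6 -0.5 -3.7] T [ 0.02 -0.2   0.02] w 0.434 gf 80.9 q [-0.11  0.45 -0.08  1.94  0.05  0.75 -1.67]
```

drive_tool([
  {"gripper": 160, "offset": [0, 0, 0.004], "angular": [0, 0, 0]},
  {"gripper": 160, "offset": [0, 0, 0.008], "angular": [0, 0, 0]},
  {"gripper": 160, "offset": [0, 0, 0.008], "angular": [0, 0, 0]},
])

```text
t: 36.9
eef_pos: [0.5578, 0.039, 0.1641]
tool_rot: [-0.0, 0.998, 0.063, 0.0]
contact_force: [1.8, 0.1, -4.8]
gripper_width: 0.438
grasp_force: 81.0
```

drive_tool([
  {"gripper": 160, "offset": [0, 0, 0.004], "angular": [0, 0, 0]},
  {"gripper": 160, "offset": [0, 0, 0.008], "angular": [0, 0, 0]},
  {"gripper": 160, "offset": [0, 0, 0.0095], "angular": [0, 0, 0]},
  {"gripper": 160, "offset": [0, 0, 0.0095], "angular": [0, 0, 0]},
])

```text
t: 37.3
eef_pos: [0.5579, 0.039, 0.1549]
tool_rot: [-0.0, 0.998, 0.063, 0.0]
contact_force: [4.7, 1.4, -4.9]
gripper_width: 0.438
grasp_force: 81.0
```

drive_tool([
  {"gripper": 160, "offset": [0, 0, 0.0015], "angular": [0, 0, 0]},
  {"gripper": 160, "offset": [0, 0, 0.0015], "angular": [0, 0, 0]},
])

```text
t: 37.5
eef_pos: [0.558, 0.039, 0.1542]
tool_rot: [-0.0, 0.998, 0.063, 0.001]
contact_force: [2.5, 1.7, 2.1]
gripper_width: 0.442
grasp_force: 82.1
```

```bash
python3 -c "
from h import *
st()"
```

```text
t 37.5 p [0.558  0.039  0.1542] yaw 7.23 tiltz [0.0012 0.0002] F [2.5 1.7 2.1] T [ 0.1  -0.45 -0.  ] w 0.442 gf 82.1 q [-0.12  0.48 -0.08  1.95  0.06  0.71 -1.68]
```

drive_tool([
  {"gripper": 120, "offset": [0, 0, 0], "angular": [0, 0, 0]},
  {"gripper": 95, "offset": [0, 0, 0], "angular": [0, 0, 0]},
  {"gripper": 95, "offset": [0, 0, 0], "angular": [0, 0, 0]},
  {"gripper": 95, "offset": [0, 0, -0.02], "angular": [0, 0, 0]},
  {"gripper": 95, "offset": [0, 0, -0.06], "angular": [0, 0, 0]},
])

```text
t: 38.0
eef_pos: [0.5552, 0.0384, 0.2113]
tool_rot: [0.0, 0.998, 0.063, -0.004]
contact_force: [1.9, -0.2, 0.4]
gripper_width: 0.625
grasp_force: 0.0
```

drive_tool([
  {"gripper": 60, "offset": [0, 0, -0.05], "angular": [0, 0, 0.16]},
  {"gripper": 60, "offset": [0, 0.04, -0.08], "angular": [0, 0, 0.16]},
  {"gripper": 60, "offset": [0, 0.08, -0.08], "angular": [0, 0, 0.16]},
  {"gripper": 60, "offset": [0, 0.12, -0.08], "angular": [0, 0, 0.16]},
  {"gripper": 60, "offset": [0, 0.16, -0.08], "angular": [0, 0, 0.16]},
])

```text
t: 38.5
eef_pos: [0.5772, -0.1214, 0.2939]
tool_rot: [0.0, 1.0, 0.0, -0.0]
contact_force: [-0.3, 0.7, -0.5]
gripper_width: 0.764
grasp_force: 0.0
```

drive_tool([
  {"gripper": 60, "offset": [0, 0.08, 0], "angular": [0, 0, 0]},
  {"gripper": 60, "offset": [0, 0.1, 0], "angular": [0, 0, 0]},
  {"gripper": 60, "offset": [0, 0.1, 0], "angular": [0, 0, 0]},
  {"gripper": 60, "offset": [0, 0.1, 0], "angular": [0, 0, 0]},
])

```text
t: 38.9
eef_pos: [0.5768, -0.2215, 0.2931]
tool_rot: [-0.0, 1.0, -0.002, -0.001]
contact_force: [1.2, 1.2, -0.1]
gripper_width: 0.764
grasp_force: 0.0
```

Run:
```python
from h import *
t=optics.read_camera("top"); s=optics.read_camera("side"); cv2.imwrite("pics/top7.png",t); cv2.imwrite("pics/side7.png",s)
cv2.imwrite("pics/c10.png",np.hstack([cv2.resize(t[110:280,150:380],None,fx=1.7,fy=1.7),cv2.resize(s[170:340,185:415],None,fx=1.7,fy=1.7)]))
def knob(img,c):
    g=(img.max(2)<45).astype(np.uint8); k,l,stt,ce=cv2.connectedComponentsWithStats(g); 
    return [(ce[i].round(1),stt[i,4]) for i in range(1,k) if stt[i,4]>8 and np.hypot(*(ce[i]-c))<14]
print(knob(t,proj("top",[.69,-.08,.145])),knob(s,proj("side",[.69,-.08,.145])))
to([.69,-.08,.213],0)
```

```text
[(array([345.2, 143.8]), np.int32(30))] [(array([282.1, 165. ]), np.int32(82))]
t 39.0 p [ 0.5777 -0.2184  0.2932] yaw 0.11 tiltz [-0.0006  0.0011] F [-0.2  1.3  0.3] T [ 0.03 -0.06  0.02] w 0.762 gf 0.0 q [ 0.22  0.39  0.05  1.71 -0.02  1.04 -1.29]
offset [ 0.1127 -0.1381  0.0803] ang [-0.001  0.001  0.002]
```

View pics/c10.png

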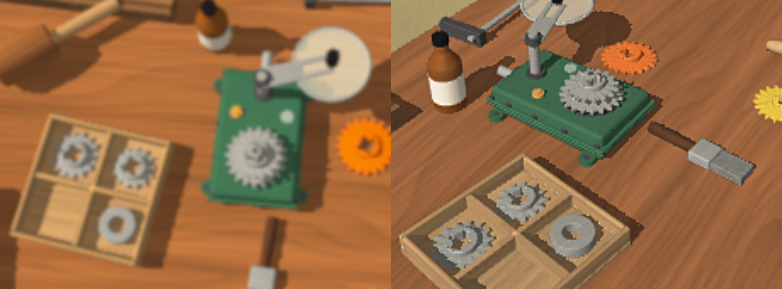

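Both new sprockets sit level on the shaft (small on middle), worn ones flat in their cells, nothing else disturbed; guard knob at top (345,144), side (282,165).

drive_tool([
  {"gripper": 60, "offset": [0.03, -0.035, 0], "angular": [0, 0, 0]},
  {"gripper": 60, "offset": [0.06, -0.07, 0], "angular": [0, 0, 0]},
  {"gripper": 60, "offset": [0.09, -0.105, 0], "angular": [0, 0, 0]},
  {"gripper": 60, "offset": [0.113, -0.138, 0], "angular": [0, 0, 0]},
  {"gripper": 60, "offset": [0.113, -0.138, 0], "angular": [0, 0, 0]},
])

```text
t: 39.5
eef_pos: [0.6931, -0.0707, 0.2929]
tool_rot: [-0.003, 1.0, 0.007, 0.0]
contact_force: [-0.1, 0.4, -0.2]
gripper_width: 0.767
grasp_force: 0.0
```

drive_tool([
  {"gripper": 60, "offset": [0, 0, 0], "angular": [0, 0, 0]},
  {"gripper": 60, "offset": [0, 0, 0], "angular": [0, 0, 0]},
])

```text
t: 39.7
eef_pos: [0.6899, -0.0819, 0.2934]
tool_rot: [0.0, 1.0, 0.0, -0.0]
contact_force: [-0.5, -0.3, 0.6]
gripper_width: 0.767
grasp_force: 0.0
```

Run:
```python
from h import *
k,e=tri((345.2,143.8),(282.1,165.0)); print(k,e)
P=np.array([.6725,.0385]); v=k[:2]-P; print(np.linalg.norm(v),"guard",np.arctan2(v[1],v[0])+np.pi)
to([k[0],k[1],.213],0)
```

```text
[ 0.7051 -0.0718  0.1461] 0.0012462675285426239
0.114998293727106 guard 1.858580365390087
t 39.7 p [ 0.6899 -0.0819  0.2934] yaw 0.04 tiltz [-0.0008 -0.0006] F [-0.5 -0.3  0.6] T [ 0.02 -0.    0.  ] w 0.767 gf 0.0 q [ 0.02  0.52  0.02  1.51 -0.01  1.11 -1.53]
offset [ 0.0153 -0.0102  0.0804] ang [0.001 0.001 0.001]
```

drive_tool([
  {"gripper": 60, "offset": [0.0153, -0.01, 0], "angular": [0, 0, 0]},
  {"gripper": 60, "offset": [0.0153, -0.01, 0.04], "angular": [0, 0, 0]},
  {"gripper": 60, "offset": [0.0153, -0.01, 0.07], "angular": [0, 0, 0]},
  {"gripper": 60, "offset": [0.0153, -0.01, 0.079], "angular": [0, 0, 0]},
  {"gripper": 60, "offset": [0.0153, -0.01, 0.079], "angular": [0, 0, 0]},
])

```text
t: 40.2
eef_pos: [0.7047, -0.0729, 0.2134]
tool_rot: [0.0, 1.0, -0.0, -0.002]
contact_force: [0.5, 0.0, 0.5]
gripper_width: 0.761
grasp_force: 0.0
```

drive_tool([
  {"gripper": 200, "offset": [0, 0, 0], "angular": [0, 0, 0]},
  {"gripper": 200, "offset": [0, 0, 0], "angular": [0, 0, 0]},
  {"gripper": 200, "offset": [0, 0, 0], "angular": [0, 0, 0]},
  {"gripper": 200, "offset": [0, 0, -0.003], "angular": [0, 0, 0]},
  {"gripper": 200, "offset": [0, 0, -0.003], "angular": [0, 0, 0]},
], grip_force=40)

```text
t: 40.7
eef_pos: [0.7053, -0.0729, 0.2167]
tool_rot: [0.001, 1.0, -0.0, -0.001]
contact_force: [1.7, -3.2, -7.5]
gripper_width: 0.236
grasp_force: 40.8
```

```bash
python3 -c "
from h import *
st()"
```

```text
t 40.7 p [ 0.7053 -0.0729  0.2167] yaw -0.04 tiltz [-0.0015 -0.0011] F [ 1.7 -3.2 -7.5] T [-0.72 -0.32 -0.15] w 0.236 gf 40.8 q [ 0.01  0.61  0.01  1.54 -0.01  0.99 -1.55]
```

drive_tool([
  {"gripper": 200, "offset": [-0.015, 0.0035, 0.002], "angular": [0, 0, 0]},
  {"gripper": 200, "offset": [-0.029, 0.005, 0.002], "angular": [0, 0, 0]},
  {"gripper": 200, "offset": [-0.044, 0.004, 0.002], "angular": [0, 0, 0]},
  {"gripper": 200, "offset": [-0.058, 0.002, 0.002], "angular": [0, 0, 0]},
  {"gripper": 200, "offset": [-0.072, -0.003, 0.002], "angular": [0, 0, 0]},
])

```text
t: 41.2
eef_pos: [0.6338, -0.0722, 0.2166]
tool_rot: [0.002, 1.0, -0.001, 0.001]
contact_force: [0.3, -10.4, -0.7]
gripper_width: 0.237
grasp_force: 41.5
```

drive_tool([
  {"gripper": 200, "offset": [-0.013, -0.005, 0], "angular": [0, 0, 0]},
  {"gripper": 200, "offset": [-0.023, -0.011, 0], "angular": [0, 0, 0]},
  {"gripper": 200, "offset": [-0.032, -0.017, 0], "angular": [0, 0, 0]},
  {"gripper": 200, "offset": [-0.041, -0.025, 0], "angular": [0, 0, 0]},
  {"gripper": 200, "offset": [-0.049, -0.033, 0], "angular": [0, 0, 0]},
])

```text
t: 41.7
eef_pos: [0.5816, -0.0435, 0.2163]
tool_rot: [0.004, 1.0, -0.004, -0.003]
contact_force: [-14.2, -17.0, 12.5]
gripper_width: 0.227
grasp_force: 38.7
```

drive_tool([
  {"gripper": 200, "offset": [-0.013, -0.019, 0], "angular": [0, 0, 0]},
  {"gripper": 200, "offset": [-0.02, -0.035, 0], "angular": [0, 0, 0]},
  {"gripper": 200, "offset": [-0.025, -0.051, 0], "angular": [0, 0, 0]},
  {"gripper": 200, "offset": [-0.027, -0.065, 0], "angular": [0, 0, 0]},
  {"gripper": 200, "offset": [-0.027, -0.074, 0], "angular": [0, 0, 0]},
])

```text
t: 42.2
eef_pos: [0.5467, 0.0364, 0.2136]
tool_rot: [0.002, 1.0, -0.001, -0.013]
contact_force: [-35.1, -5.8, 18.8]
gripper_width: 0.224
grasp_force: 36.8
```

drive_tool([
  {"gripper": 200, "offset": [0, 0, 0], "angular": [0, 0, 0]},
  {"gripper": 200, "offset": [0, 0, 0], "angular": [0, 0, 0]},
])

```text
t: 42.4
eef_pos: [0.5465, 0.0382, 0.2134]
tool_rot: [0.001, 1.0, 0.001, -0.014]
contact_force: [-35.5, -0.9, 20.0]
gripper_width: 0.222
grasp_force: 33.1
```

```bash
python3 -c "
from h import *
st()"
```

```text
t 42.4 p [0.5465 0.0382 0.2134] yaw 0.06 tiltz [-0.0275 -0.0023] F [-35.5  -0.9  20. ] T [-0.26  7.55 -0.24] w 0.222 gf 33.1 q [-0.16  0.39 -0.03  1.93  0.01  0.85 -1.76]
```

drive_tool([
  {"gripper": 160, "offset": [-0.008, 0, 0], "angular": [0, 0, 0]},
  {"gripper": 60, "offset": [-0.008, 0, 0], "angular": [0, 0, 0]},
  {"gripper": 60, "offset": [-0.008, 0, 0], "angular": [0, 0, 0]},
])

```text
t: 42.7
eef_pos: [0.5509, 0.0385, 0.2166]
tool_rot: [-0.0, 1.0, 0.0, 0.001]
contact_force: [0.5, -0.3, -0.2]
gripper_width: 0.701
grasp_force: 0.0
```

Run:
```python
from h import *
st()
t=optics.read_camera("top"); s=optics.read_camera("side"); cv2.imwrite("pics/top8.png",t); cv2.imwrite("pics/side8.png",s)
cv2.imwrite("pics/c11.png",np.hstack([cv2.resize(t[130:250,250:380],None,fx=3,fy=3),cv2.resize(s[130:250,240:370],None,fx=3,fy=3)]))
```

```text
t 42.7 p [0.5509 0.0385 0.2166] yaw 0.04 tiltz [0.0028 0.0007] F [ 0.5 -0.3 -0.2] T [0.02 0.   0.02] w 0.701 gf 0.0 q [-0.16  0.38 -0.03  1.93  0.01  0.83 -1.77]
```

View pics/c11.png

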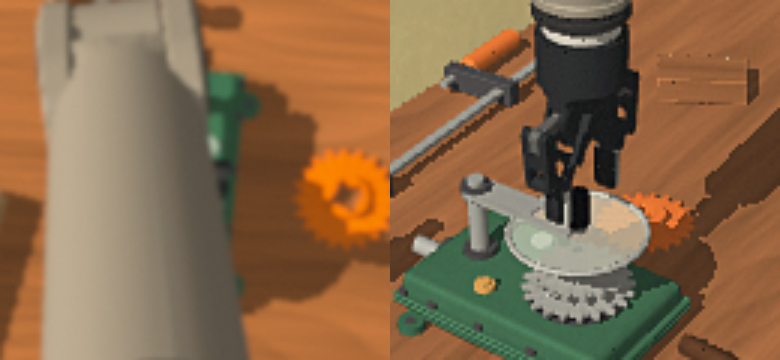

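The guard is back over the stack with the knob between the open fingers; lift clear and measure it.

drive_tool([
  {"gripper": 60, "offset": [0, 0, 0], "angular": [0, 0, 0]},
  {"gripper": 60, "offset": [0, 0, -0.03], "angular": [0, 0, 0]},
  {"gripper": 60, "offset": [0, 0, -0.07], "angular": [0, 0, 0]},
  {"gripper": 60, "offset": [0, 0, -0.09], "angular": [0, 0, 0]},
])

```text
t: 43.2
eef_pos: [0.5512, 0.0382, 0.3087]
tool_rot: [-0.0, 1.0, 0.0, 0.002]
contact_force: [0.7, -0.6, 0.3]
gripper_width: 0.767
grasp_force: 0.0
```

drive_tool([
  {"gripper": 60, "offset": [0, 0.24, 0], "angular": [0, 0, 0]},
  {"gripper": 60, "offset": [0, 0.24, 0], "angular": [0, 0, 0]},
  {"gripper": 60, "offset": [0, 0.24, 0], "angular": [0, 0, 0]},
  {"gripper": 60, "offset": [0, 0.24, 0], "angular": [0, 0, 0]},
  {"gripper": 60, "offset": [0, 0.24, 0], "angular": [0, 0, 0]},
])

```text
t: 43.7
eef_pos: [0.5496, -0.2054, 0.3058]
tool_rot: [0.001, 1.0, -0.001, 0.0]
contact_force: [0.3, 0.8, 0.3]
gripper_width: 0.766
grasp_force: 0.0
```

drive_tool([
  {"gripper": 60, "offset": [0, 0.1, 0], "angular": [0, 0, 0]},
  {"gripper": 60, "offset": [0, 0.1, 0], "angular": [0, 0, 0]},
  {"gripper": 60, "offset": [0, 0.1, 0], "angular": [0, 0, 0]},
  {"gripper": 60, "offset": [0, 0.1, 0], "angular": [0, 0, 0]},
])

```text
t: 44.1
eef_pos: [0.5496, -0.3036, 0.3052]
tool_rot: [0.0, 1.0, -0.001, -0.0]
contact_force: [0.9, 0.2, -0.7]
gripper_width: 0.764
grasp_force: 0.0
```

Run:
```python
from h import *
st()
t=optics.read_camera("top"); s=optics.read_camera("side")
def knob(img,c):
    g=(img.max(2)<45).astype(np.uint8); k,l,stt,ce=cv2.connectedComponentsWithStats(g); 
    return [(ce[i].round(1),stt[i,4]) for i in range(1,k) if stt[i,4]>8 and np.hypot(*(ce[i]-c))<14]
a=knob(t,proj("top",[.557,.036,.145])); b=knob(s,proj("side",[.557,.036,.145])); print(a,b)
k,e=tri(a[0][0],b[0][0]); P=np.array([.6725,.0385]); v=k[:2]-P; print(k,e,np.linalg.norm(v),"guard",(np.arctan2(v[1],v[0])+np.pi+1)%(2*np.pi)-1)
cv2.imwrite("pics/c12.png",np.hstack([cv2.resize(t[110:310,150:460],None,fx=1.3,fy=1.3),cv2.resize(s[170:370,185:485],None,fx=1.3,fy=1.3)]))
```

```text
t 44.1 p [ 0.5496 -0.3036  0.3052] yaw -0.17 tiltz [-0.0003 -0.0002] F [ 0.9  0.2 -0.7] T [ 0.05  0.04 -0.02] w 0.764 gf 0.0 q [ 0.31  0.4   0.13  1.68 -0.06  1.07 -1.12]
[(array([299.9, 194.2]), np.int32(29))] [(array([302. , 198.7]), np.int32(94))]
[0.5575 0.0376 0.1445] 0.0009543254033892922 0.1150426605417323 guard 0.008138637389723868
```

View pics/c12.png

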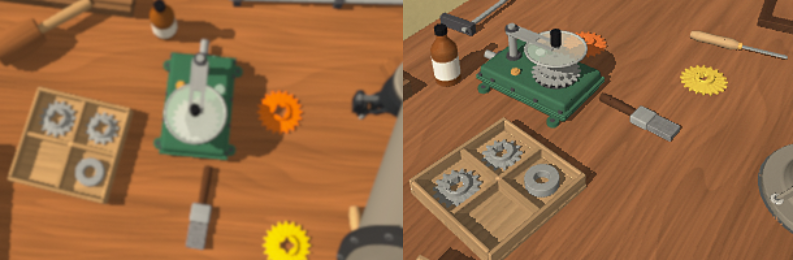

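The knob is back at its original pixel (299.9,194.2), so the guard is on its stop. The worn sprockets are in their cells, the new ones are on the shaft, and the arm is clear.

```bash
python3 -c "
from station import bot
print(bot.hand_in())"
```

```text
the job is handed in; nothing more can be done
None
```

The job is done and handed in, with no verdict returned: both worn sprockets are flat in their own tray cells, the middle and small new sprockets are home on the shaft (no largest one was on the bench), and the guard is back on its stop.

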